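# Hang the bur tray on its slotted bench rack and lock it

## Task

Hang the teal bur tray on the small slotted rack on the dental bench: keep it level, hook its two rear claws into the slots of the uprights, then press it down until the red spring catch snaps over the tray's cross bar and it is locked fully home. Feel for the slots and press gently, never with a heavy push on the rack; let go of the tray, and leave the articulator, glass dish, mug and brush where they are.

Things in the scene. Friction and masses are not known exactly. Their poses are not given: they have to be found in the camera images.
- tray: Teal hang-on bur tray, 0.3 kg, standing level on the bench. Origin: centre of its underside; x to its rear (claw side), z up. Floor 110 (x) x 130 (y) x 8 mm, rim to 16 mm high. Back plate 130 mm wide, 69 mm high, rear face at x = 55 mm. A row of small burs (to z = 34) stands near the front edge, x = -36.
- tray_post (a point): Centre of the top of the tray's black square grip post, 22 x 22 mm, at x = -10, y = 0, z = 80 mm of the tray; the post is free down to the tray floor 72 mm below.
- tray_pad (a point): Centre of the top of the yellow press pad on the back plate: 30 mm in tray x, 40 mm in tray y, at x = 40, y = 0, z = 75 mm of the tray.
- tray_back (a point): Point on the back plate's rear face, midway between the two steel claws, x = 55, y = 0, z = 50 mm of the tray. Claws at y = +-45 mm, 5 mm thick: a shank (z 52 to 64) runs from the rear face to x = 67; from it a lip (x 61 to 67, z 36 to 64) hangs down. So a claw is 28 mm tall and leads the rear face by 12 mm, with a 6 mm gap before the lip.
- tray_bar (a point): Middle of the steel cross bar on the tray's rear face, 6 mm thick, 28 mm long, axis along tray y, at x = 63, y = 0, z = 50 mm of the tray.
- rack: Fixed rack; foot 100 x 160 x 20 mm, dark steel. Origin at bench height, midway between the uprights, in the plane of their front face; x from front to rear, z up. The tray hangs on the front (-x) side, its x along the rack's x. Uprights: aluminium strips 24 mm wide, 4 mm thick (x 0 to 4) at y = +-45 mm, each with one through slot 10 mm wide, 34 mm tall.
- rack_slots (a point): Nominal lower end of the slots: 115 mm above the rack's origin, on the front plane. The real one is NOT measured: the uprights are clamped in the foot at any height up to 7 mm above or below nominal (both alike); their tops are 50 mm above the slots' lower ends. Find it by feel or sight: the claws pass only with the tray 16 to 22 mm above fully home.
- rack_home (a point): Where the tray's origin would be fully home at nominal slot height: 55 mm before the front plane, 63 mm up. Home: shanks rest on the slots' lower ends, lips behind the strips (2 mm play). Lowered, the bar meets the catch 10 to 13 mm above home; it carries the tray when let go. Pressing through takes 6 to 14 N, then a hard stop. Keep any push on the rack under 20 N (its contact forces may never sum to 60 N).
- latch (a joint): Red spring catch midway between the uprights, just behind their front plane; it slides back (rack +x). 0 = fully out, m of push-back, up to 0.009. Its top is a ramp, its underside flat: the cross bar pushes it back about 4 to 6 mm when pressed down past it, and it springs out over the bar (back below 0.0015) when the tray is locked.
- pin (a joint): Green tell-tale pin under the catch, light spring (about 1 N); 0 = up, m of push-down. The cross bar pushes it about 0.005 down when the tray is fully home.
- articulator: Bystander: small teal dental articulator with white plaster models, 100 x 84 x 93 mm; origin under its centre.
- dish: Bystander: clear glass dish, 84 mm across, 45 mm tall; origin under its centre.
- mug: Bystander: dark blue mug, 76 mm across, 85 mm tall; origin under its centre.
- brush: Bystander: brush with a red handle, lying on the bench, about 200 mm long.
Not all that is in view belongs to the job. Leave any orange or pink look-alike of the tray alone. Leave any pink look-alike of the rack alone.

How it is judged:
On the way, in this order (a step that is already met when the one before it is completed fails the run):
1. both claws are through the slots, the tray's rear face up to the uprights (x of tray_back in the frame of rack between -0.005 and 0.003 m and y of tray_back in the frame of rack between -0.007 and 0.007 m and z of tray_back in the frame of rack between 0.1 and 0.15 m), for 0.1 s.
2. the cross bar pushes the catch back by more than 2.5 mm (all of step 1 and value of joint latch above 0.0025 m).
At the end, for the whole second after the job is handed in: The tray hangs on the rack, released and at rest: its rear face within 5 mm of the uprights' front plane and within 7 mm of the middle, level and square to within 0.1 rad, the green pin pushed down more than 3.5 mm and the red catch sprung back out to within 1.5 mm (locked over the cross bar) (all of step 1 and value of joint pin above 0.0035 m and value of joint latch below 0.0015 m and angle between tray's own z axis and vertical below 0.1 rad and angle between the x axis of tray and the x axis of rack, either way round below 0.1 rad and linear speed of tray below 0.01 m/s); the robot touches nothing.
It fails at once if the robot loads the tray against the rack with contact forces of more than 60 N in all (contact force between tray and rack above 60 N and contact force between the fingers and tray above 2 N).
It fails at once if the tray is tipped by more than 0.5 rad (angle between tray's own z axis and vertical above 0.5 rad).
It fails at once if a bystander is moved by more than 25 mm (distance of any of articulator, dish, mug, brush from where it was at the start of the episode above 0.025 m).
It also fails if it takes over 67 s, if anything falls off the work surface, if the arm or the gripper's body presses on something with over 40 N, if the wrist force passes 120 N, or if a joint passes its speed limit or range.

## Robot

A 7-joint arm with a two-finger parallel gripper is mounted at the origin on the work surface. World frame = base frame: x ahead of the robot, y to its left, z up, the work surface at z = 0. Lengths are in m, angles in rad, forces in N, time in s.
With the tool pointing down it reaches from about 0.4 to 0.85 m from the base axis. Payload 10.4 kg.
Tool frame: the origin (TCP) lies between the finger pads; the fingertips stand tcp_to_tips ahead of it and the grasp point (between the pads) lies 8 mm behind it (tcp_to_tips is the distance from the TCP to the fingertips, in m); z points along the fingers, y is the line along which they close (so a half turn about z gives the same grasp; the last joint's range is limited). The gripper opens to 85 mm and grips with 20 to 120 N. Pads are 22 mm wide; open, the fingers measure 114 mm over their backs; the gripper's body (76 mm by 85 mm) begins 54 mm behind the grasp point. The pads swing forward as they close: fully open they stand 13 mm farther back than shut.
Start: joints at [1.22, 0.332, -0.065, 1.46, 0.022, 1.35, -0.088], TCP at [0.201, -0.592, 0.211] pointing down, gripper open.
Joint ranges: [-2.6, 2.6], [-0.5, 2.12], [-1.47, 1.34], [0.16, 2.42], [-1.27, 4.41], [0.06, 2.06], [-2.6, 2.6]. Speed limits (rad/s): [2.22, 2.22, 2.79, 2.79, 3.14, 3.14, 3.14].

## Interface

Orientations are given as a unit quaternion [x, y, z, w].
In Python, from workcell import * gives the robot as it stands.
- The arm moves only by the tool apply_moves, never from a script. Its argument "rows" is a list of rows, each an object of numbers: "x", "y", "z": the shift along the tool's x, y, z in mm; "ax", "ay", "az": the turn, a rotation vector about the tool's x, y, z in degrees; "gripper": the closure, from 0 (fully open) to 1 (shut). A call has 1 to 5 rows; each row shifts and turns the commanded pose from where the row before left it, along the tool's axes as they then stand; what a row does not reach is not made up. A row lasts 1/12 s, in which the tool goes at most 41.7 mm and 7.16 degrees, less where a joint would pass 70% of its speed; a pose out of reach is approached as far as the arm can. A call with a gripper value outside its range is refused whole. The fingers move at their own pace and stop on an object; "newtons" is the grip in N (left out, the last holds). Time passes only in rows, so rows that do not move let the fingers close. It gives the time, the measured TCP pose, the force, the opening and the grip force at its end, in the units of the state.
- get_obs(): the state, without advancing time (a new reading comes with each control period).
- camera(name): name is "scene" or "top" or "wrist"; returns a dict with "color" (400x640x3 uint8, red, green, blue), "fov_y" (degrees; the focal length in pixels is half the picture's height over the tangent of half this angle, whatever the lens; pixels are square), "cx", "cy" (the principal point, pixels), "rvec" (rotation vector, rad) and "tvec" (3), from world to camera coordinates, as OpenCV has them. Camera axes: x right, y down, z forward; pixel columns grow to the right and rows downward; lengths in m; the calibration is good to about 2 mm. The wrist camera is an equidistant fisheye: a pixel r from the principal point sees the ray r / f radians off the axis. A picture is of the moment at which its call begins. There is no depth.
- hand_in(): hands the job in; it is judged then, once.
The state is a dict: "clock": time; "joint_pos": joint angles; "joint_velocities": joint speeds; "tau": joint torques, N m; "position": TCP position; "ee_rot": TCP orientation; "ft_force": force on the tool from outside, world axes, zero at the start; "torque": the same for the moment, N m; "grip_width": opening from 0.0 (shut) to 1.0 (fully open); "grasp_force": force on a finger pad.
Only numpy, scipy, OpenCV 4.12 (cv2) and the standard library are available. Lean on these libraries where they do the work, as an engineer would, in place of code of your own. Each camera call takes 0.05 s, during which the arm holds its last target. There are 200 camera calls.

## Working session

There is one attempt and no reset: what is moved stays moved. The work goes in short steps, Python scripts to look and compute and a tool call to move; the robot and the scene stay as the last step left them, time stands still between calls to the robot, and variables do not carry over. Pictures are saved under pics/ and viewed, at most 10 in all, crops included, and the job is handed in when it is done.

Besides the shell and the picture viewer there is one more tool, called after "Request:" as name(argument=value, ...), one argument or row to a line, values as JSON. apply_moves: Moves the arm, as the interface text tells. Its arguments: {"type":"object","properties":{"rows":{"type":"array","items":{"type":"object","properties":{"x":{"type":"number"},"y":{"type":"number"},"z":{"type":"number"},"ax":{"type":"number"},"ay":{"type":"number"},"az":{"type":"number"},"gripper":{"type":"number"}}}},"newtons":{"type":"number"}},"required":["rows"]}

```bash
mkdir -p pics; ls; cat > h.py <<'E'
from workcell import *
import numpy as np, cv2
from scipy.spatial.transform import Rotation as R
def shot(n,fn=None):
    c=camera(n)
    if fn: cv2.imwrite('pics/'+fn,c['color'][:,:,::-1])
    return c
def ray(c,u,v,fish=False):
    f=200/np.tan(np.radians(c['fov_y']/2)); x=(u-c['cx']);y=(v-c['cy'])
    if fish:
        r=np.hypot(x,y)+1e-9;t=r/f; d=np.array([x/r*np.sin(t),y/r*np.sin(t),np.cos(t)])
    else: d=np.array([x/f,y/f,1.])
    M=R.from_rotvec(np.ravel(c['rvec'])).as_matrix(); t=np.ravel(c['tvec'])
    return -M.T@t, M.T@d
def onz(c,u,v,z,fish=False):
    o,d=ray(c,u,v,fish); return o+d*(z-o[2])/d[2]
def proj(c,P,fish=False):
    f=200/np.tan(np.radians(c['fov_y']/2)); M=R.from_rotvec(np.ravel(c['rvec'])).as_matrix()
    p=M@np.asarray(P,float)+np.ravel(c['tvec'])
    if fish:
        r=np.hypot(p[0],p[1])+1e-9;t=np.arctan2(r,p[2]);return c['cx']+f*t*p[0]/r,c['cy']+f*t*p[1]/r
    return c['cx']+f*p[0]/p[2],c['cy']+f*p[1]/p[2]
def tri(l):
    A=np.zeros((3,3));b=np.zeros(3)
    for o,d in l:
        d=d/np.linalg.norm(d);Q=np.eye(3)-np.outer(d,d);A+=Q;b+=Q@o
    return np.linalg.solve(A,b)
E
python3 - <<'E'
from h import *
import pickle
d={}
for n in ('scene','top','wrist'):
    d[n]=shot(n); 
pickle.dump(d,open('d0.pkl','wb'))
for n in d:
    c=d[n]; print(n,c['fov_y'],c['cx'],c['cy'],ray(c,320,200))
    cv2.imwrite(f'pics/{n}0.png',c['color'][:,:,::-1])
im=d['scene']['color'],d['top']['color']
print(get_obs())
E
```

```text
pics
scene 46.30233773531268 313.82484005414335 203.955172587489 (array([ 1.17042449, -0.49372135,  0.97321132]), array([-0.56694324,  0.37695446, -0.7326162 ]))
top 43.74165895680862 322.42450623508086 194.9104060540516 (array([ 0.32753604, -0.07587506,  1.54047233]), array([ 0.09665318,  0.0168403 , -0.99523997]))
wrist 65.70646984690485 316.69585058839436 199.7284098924005 (array([ 0.27664916, -0.56710695,  0.37323158]), array([-0.29109247, -0.10892843, -0.95053372]))
{'clock': 0.15, 'joint_pos': array([ 1.22037705,  0.33269014, -0.06469865,  1.46073288,  0.02161157,
        1.34989769, -0.08850003]), 'joint_velocities': array([-4.57316753e-05, -2.43098619e-03, -3.45431690e-04, -2.47088839e-03,
       -4.15943123e-04, -3.41979527e-04, -1.63273393e-03]), 'tau': array([ 1.01648213e-03, -6.25823522e+01,  4.96613444e-02, -3.91857970e+01,
        1.62627746e-02,  7.52405467e-03,  6.19479738e-05]), 'position': array([ 0.20113623, -0.59143707,  0.21012896]), 'ee_rot': array([ 9.86595278e-01,  1.63185449e-01, -1.11844954e-04, -5.03914667e-04]), 'ft_force': array([-0.76272171, -0.8046733 , -0.51230472]), 'torque': array([ 0.03385067,  0.00456272, -0.00023903]), 'grasp_force': 0.0, 'grip_width': 1.0017254168794254}
```

View pics/scene0.png

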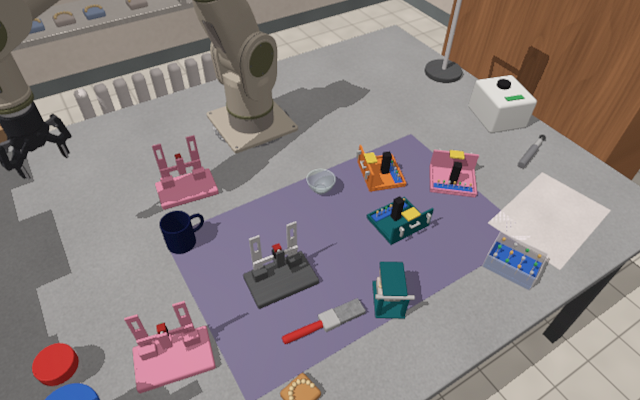

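View pics/top0.png

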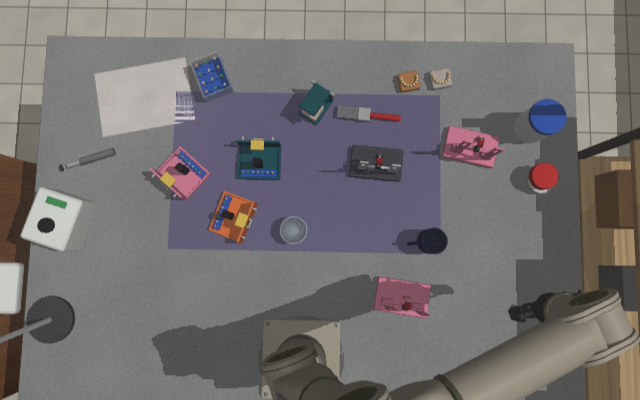

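The scene picture shows the dark rack around (280,270) and the teal tray around (400,218). In the top picture they are at (376,163) and (260,160), and the tray's back plate faces up, towards world +x. I need enlarged crops to see which way the rack faces.

```bash
python3 - <<'E'
from h import *
import pickle
d=pickle.load(open('d0.pkl','rb'))
def crop(n,u0,v0,w,h,k): return cv2.resize(d[n]['color'][v0:v0+h,u0:u0+w,::-1],None,fx=k,fy=k,interpolation=cv2.INTER_CUBIC)
a=crop('scene',235,210,95,100,4); b=crop('scene',355,180,95,70,4)
c=crop('top',340,135,75,56,5); e=crop('top',228,130,65,56,5)
o=np.zeros((600,800,3),np.uint8)
for im,(x,y) in ((a,(0,0)),(b,(400,0)),(c[:,:],(400,290)),(e[:200,:],(0,400))):
    h=min(im.shape[0],600-y);w=min(im.shape[1],800-x);o[y:y+h,x:x+w]=im[:h,:w]
cv2.imwrite('pics/crops.png',o)
E
```

```text
(no output)
```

View pics/crops.png

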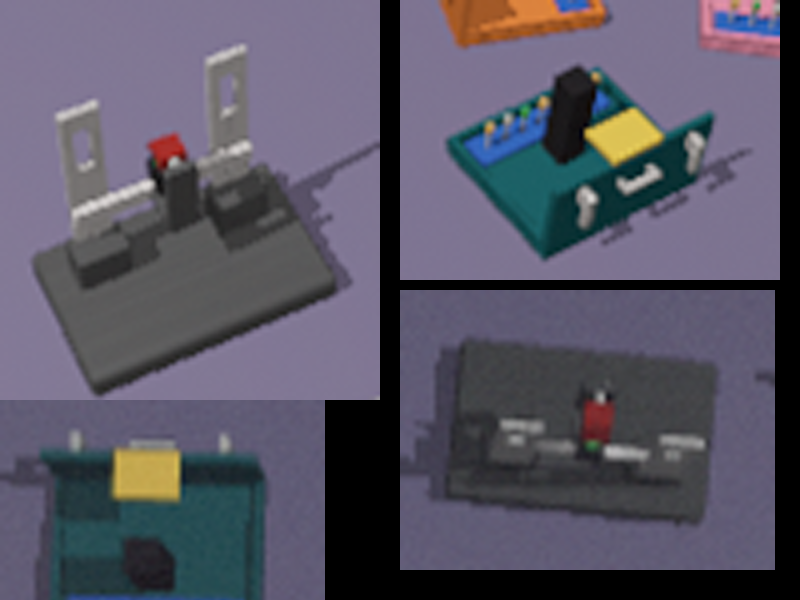

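The crops show the catch and the bulk of the foot on the +x side of the uprights, so the rack's front faces the robot (-x). The tray's rear already points to +x, so it only needs a small yaw change. Next I'll measure both.

```bash
python3 - <<'E'
from h import *
import pickle
d=pickle.load(open('d0.pkl','rb'))
t=d['top'];s=d['scene']
def rect(c,lo,hi,box,z,name):
    hsv=cv2.cvtColor(c['color'],cv2.COLOR_RGB2HSV); m=cv2.inRange(hsv,lo,hi)
    mm=np.zeros_like(m);u0,v0,w,h=box;mm[v0:v0+h,u0:u0+w]=m[v0:v0+h,u0:u0+w]
    n,l,st,ce=cv2.connectedComponentsWithStats(mm); i=1+np.argmax(st[1:,4]); ys,xs=np.where(l==i)
    P=np.array([onz(c,x,y,z)[:2] for x,y in zip(xs,ys)],np.float32)
    r=cv2.minAreaRect(P*1000); print(name,len(xs),'px cen',(round(xs.mean(),1),round(ys.mean(),1)),'world mean',P.mean(0)*1000,'rect',r)
    return xs.mean(),ys.mean()
y1=rect(t,(18,90,120),(35,255,255),(228,130,65,56),.075,'pad top')
y2=rect(s,(18,90,120),(35,255,255),(355,180,95,70),.075,'pad scene')
print('pad tri',tri([ray(t,*y1),ray(s,*y2)]))
rect(t,(75,80,20),(100,255,140),(228,130,65,56),.016,'teal top')
b1=rect(t,(0,0,0),(180,255,35),(245,145,30,26),.08,'post top')
rect(t,(0,0,20),(180,60,85),(340,135,75,56),.02,'foot top')
# upright tops
for n,box in (('L',(355,150,18,22)),('R',(388,152,20,22))):
    rect(t,(0,0,135),(180,50,255),box,.165,'upr '+n)
E
```

```text
pad top 130 px cen (np.float64(257.0), np.float64(144.5)) world mean [633.3638  140.92345] rect ((633.3731689453125, 140.94287109375), (27.414045333862305, 36.43388366699219), 0.9930257201194763)
pad scene 164 px cen (np.float64(410.5), np.float64(213.5)) world mean [635.18036 141.60158] rect ((634.677734375, 141.5577850341797), (44.201171875, 31.677536010742188), 89.33716583251953)
pad tri [0.63410184 0.14176013 0.07365662]
teal top 1038 px cen (np.float64(259.4), np.float64(158.1)) world mean [603.01587 140.72087] rect ((598.367919921875, 146.43919372558594), (140.33628845214844, 120.83462524414062), 89.16423797607422)
post top 17 px cen (np.float64(258.2), np.float64(165.7)) world mean [568.3378  134.53961] rect ((568.8372802734375, 135.08287048339844), (9.067378997802734, 17.851451873779297), 1.8678240776062012)
foot top 1625 px cen (np.float64(373.1), np.float64(163.0)) world mean [ 593.12384 -211.80013] rect ((594.0523681640625, -206.0213165283203), (187.91732788085938, 101.81717681884766), 85.25508880615234)
upr L 6 px cen (np.float64(362.2), np.float64(161.5)) world mean [ 571.3592  -168.28297] rect ((571.37548828125, -169.20399475097656), (2.83134126663208, 8.376480102539062), 1.0080182552337646)
upr R 11 px cen (np.float64(395.8), np.float64(164.7)) world mean [ 563.8857  -262.20795] rect ((564.56103515625, -264.0852966308594), (2.8257498741149902, 19.505088806152344), 1.0112755298614502)
```

Request:
apply_moves(
  rows=[
    {"az":6.3,"z":-30,"gripper":0},
    {"az":6.3,"z":-30},
    {"az":6.2,"z":-30},
    {"x":18,"y":-34},
    {"x":18,"y":-34},
  ],
)

```text
invalid input at $.rows[0]: expected keys x, y, z, ax, ay, az, gripper
```

```bash
cat >> h.py <<'E'
def go(P,yaw):
    o=get_obs();p=o['position'];M=R.from_quat(o['ee_rot']).as_matrix()
    y=np.arctan2(M[1,0],M[0,0]); D=M.T@(np.asarray(P)-p)*1000
    print('t',round(o['clock'],2),'pos',np.round(p*1000,1),'yaw',round(np.degrees(y),2),'tilt',np.round(M[:2,2],4),'F',np.round(o['ft_force'],1),'need xyz mm',np.round(D,1),'az',round(-np.degrees((yaw-y+np.pi)%(2*np.pi)-np.pi),2))
E
python3 - <<'E'
from h import *
import workcell
print([k for k in dir(workcell) if k[0]!='_'], getattr(workcell,'tcp_to_tips',None))
go([.584,.1415,.30],0)
E
```

```text
['MotionError', 'camera', 'get_obs', 'hand_in', 'tcp_to_tips'] 0.011
t 0.15 pos [ 201.1 -591.4  210.1] yaw 18.78 tilt [-0.0004  0.001 ] F [-0.8 -0.8 -0.5] need xyz mm [ 598.5 -570.7  -89.3] az 18.78
```

Request:
apply_moves(
  rows=[
    {"x":0,"y":0,"z":-30,"ax":0,"ay":0,"az":6.3,"gripper":0},
    {"x":0,"y":0,"z":-30,"ax":0,"ay":0,"az":6.3,"gripper":0},
    {"x":0,"y":0,"z":-30,"ax":0,"ay":0,"az":6.2,"gripper":0},
    {"x":18,"y":-34,"z":0,"ax":0,"ay":0,"az":0,"gripper":0},
    {"x":18,"y":-34,"z":0,"ax":0,"ay":0,"az":0,"gripper":0},
  ],
)

```text
clock: 0.57
position: [0.2366, -0.5248, 0.302]
ee_rot: [1.0, -0.002, 0.0, 0.001]
ft_force: [3.0, -0.1, -1.0]
grip_width: 0.996
grasp_force: 0.0
```

Request:
apply_moves(
  rows=[
    {"x":18,"y":-35,"z":0,"ax":0,"ay":0,"az":0,"gripper":0},
    {"x":18,"y":-35,"z":0,"ax":0,"ay":0,"az":0,"gripper":0},
    {"x":18,"y":-35,"z":0,"ax":0,"ay":0,"az":0,"gripper":0},
    {"x":18,"y":-35,"z":0,"ax":0,"ay":0,"az":0,"gripper":0},
    {"x":18,"y":-35,"z":0,"ax":0,"ay":0,"az":0,"gripper":0},
  ],
)

```text
clock: 0.98
position: [0.3277, -0.3469, 0.3006]
ee_rot: [1.0, -0.0, -0.0, 0.0]
ft_force: [1.2, 0.1, 1.2]
grip_width: 1.0
grasp_force: 0.0
```

Request:
apply_moves(
  rows=[
    {"x":18,"y":-35,"z":0,"ax":0,"ay":0,"az":0,"gripper":0},
    {"x":18,"y":-35,"z":0,"ax":0,"ay":0,"az":0,"gripper":0},
    {"x":18,"y":-35,"z":0,"ax":0,"ay":0,"az":0,"gripper":0},
    {"x":18,"y":-35,"z":0,"ax":0,"ay":0,"az":0,"gripper":0},
    {"x":18,"y":-35,"z":0,"ax":0,"ay":0,"az":0,"gripper":0},
  ],
)

```text
clock: 1.4
position: [0.4177, -0.1719, 0.3007]
ee_rot: [1.0, -0.0, 0.0, 0.0]
ft_force: [1.2, -0.3, 0.5]
grip_width: 1.002
grasp_force: 0.0
```

```bash
python3 - <<'E'
from h import *
go([.584,.1415,.26],0)
c=shot('wrist','w1.png'); import pickle; pickle.dump(c,open('w1.pkl','wb'))
E
```

```text
t 1.4 pos [ 417.7 -171.9  300.7] yaw -0.02 tilt [ 0.0001 -0.0005] F [ 1.2 -0.3  0.5] need xyz mm [ 166.2 -313.5   40.6] az -0.02
```

View pics/w1.png

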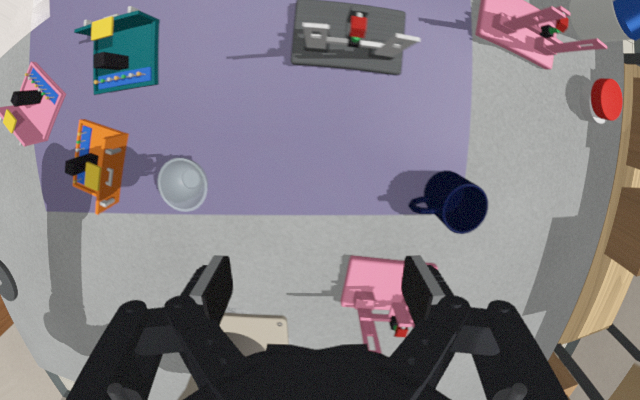

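The wrist view has the rack at (350,40), its front facing the camera, with upright tops near (328,28) and (413,40). I'll take two closer wrist views on either side of it and triangulate the tops.

Request:
apply_moves(
  rows=[
    {"x":10,"y":36,"z":0,"ax":0,"ay":0,"az":0,"gripper":0},
    {"x":10,"y":36,"z":0,"ax":0,"ay":0,"az":0,"gripper":0},
    {"x":10,"y":36,"z":0,"ax":0,"ay":0,"az":0,"gripper":0},
    {"x":0,"y":0,"z":0,"ax":0,"ay":0,"az":0,"gripper":0},
  ],
)

```text
clock: 1.78
position: [0.4464, -0.2886, 0.2988]
ee_rot: [1.0, -0.004, -0.001, 0.0]
ft_force: [0.0, -0.0, 0.7]
grip_width: 1.001
grasp_force: 0.0
```

```bash
python3 - <<'E'
from h import *
import pickle
pickle.dump(shot('wrist'),open('w2.pkl','wb')); go([.45,-.13,.30],0)
E
```

```text
t 1.83 pos [ 446.6 -285.2  299.1] yaw -0.29 tilt [-0.002   0.0013] F [ 0.5  0.3 -0.5] need xyz mm [   2.6 -155.2   -0.7] az -0.29
```

Request:
apply_moves(
  rows=[
    {"x":0,"y":-38,"z":0,"ax":0,"ay":0,"az":0,"gripper":0},
    {"x":0,"y":-38,"z":0,"ax":0,"ay":0,"az":0,"gripper":0},
    {"x":0,"y":-38,"z":0,"ax":0,"ay":0,"az":0,"gripper":0},
    {"x":0,"y":-38,"z":0,"ax":0,"ay":0,"az":0,"gripper":0},
    {"x":0,"y":0,"z":0,"ax":0,"ay":0,"az":0,"gripper":0},
  ],
)

```text
clock: 2.25
position: [0.4479, -0.1214, 0.3015]
ee_rot: [1.0, 0.005, 0.001, -0.0]
ft_force: [0.6, -0.0, 1.2]
grip_width: 1.002
grasp_force: 0.0
```

```bash
python3 - <<'E'
from h import *
import pickle
pickle.dump(shot('wrist'),open('w3.pkl','wb')); go([.584,.1415,.24],0)
o=np.zeros((600,800,3),np.uint8)
for i,n in enumerate(('w2','w3')):
    c=pickle.load(open(n+'.pkl','rb')); u,v=proj(c,(.568,-.215,.165),True); u0,v0=int(u)-67,max(0,int(v)-45); print(n,u0,v0)
    cr=c['color'][v0:v0+90,u0:u0+134,::-1]; cr=cv2.resize(cr,None,fx=4,fy=4,interpolation=cv2.INTER_CUBIC)[:300,:536]
    o[i*300:i*300+cr.shape[0],:cr.shape[1]]=cr
d=pickle.load(open('d0.pkl','rb'))['scene']['color'][215:280,240:305,::-1]
o[:260,540:800]=cv2.resize(d,None,fx=4,fy=4,interpolation=cv2.INTER_CUBIC)
cv2.imwrite('pics/crops2.png',o)
E
```

```text
t 2.3 pos [ 447.6 -125.3  301.4] yaw 0.4 tilt [ 0.0011 -0.0008] F [ 0.9 -0.8 -0. ] need xyz mm [ 138.2 -265.9   61.3] az 0.4
w2 170 16
w3 345 21
```

View pics/crops2.png

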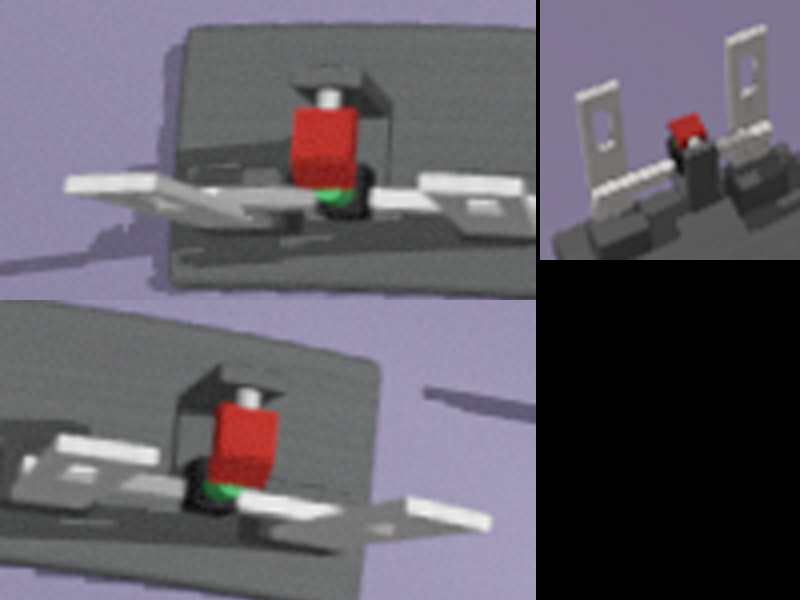

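The front top edges of the uprights are visible in both crops. In w2 they run left (66,192)-(155,192) and right (421,191)-(523,195). In w3 they run left (58,450)-(156,464) and right (406,514)-(488,530). I'll triangulate these.

```bash
python3 - <<'E'
from h import *
import pickle
c2=pickle.load(open('w2.pkl','rb'));c3=pickle.load(open('w3.pkl','rb'))
d=pickle.load(open('d0.pkl','rb'))['scene']
f=lambda c,x,y,u0,v0:ray(c,u0+(x+.5)/4-.5,v0+(y+.5)/4-.5,True)
A={'Ll':((66,192),(58,150)),'Lr':((155,192),(156,164)),'Rl':((421,191),(406,214)),'Rr':((523,195),(488,230))}
P={k:tri([f(c2,*a,170,16),f(c3,*b,345,21)]) for k,(a,b) in A.items()}
for k in P: print(k,np.round(P[k]*1000,1))
L=(P['Ll']+P['Lr'])/2;Rr=(P['Rl']+P['Rr'])/2;m=(L+Rr)/2;e=L-Rr
yaw=np.arctan2(-e[0],e[1]);print('mid',m*1000,'sep',np.linalg.norm(e)*1000,'yaw',np.degrees(yaw),'tops z',L[2],Rr[2])
# scene: project predicted rear-face features at different dz
X=np.array([np.cos(yaw),np.sin(yaw),0]);Y=np.array([-X[1],X[0],0])
for dz in (-7,0,7):
    for y in (-45,45):
        q=[ (np.array(proj(d,np.r_[m[:2],0]+X*.004+Y*y/1000+np.array([0,0,(z+dz)/1000])))-[240,215])*4+[540,0] for z in (115,165)]
        print(dz,y,'slot bottom, top in crop',np.round(q,0).tolist())
# yellow pad in w3
for n,c in (('w3',c3),):
    hsv=cv2.cvtColor(c['color'],cv2.COLOR_RGB2HSV);mm=cv2.inRange(hsv,(18,90,120),(35,255,255))
    k,l,st,ce=cv2.connectedComponentsWithStats(mm)
    for i in range(1,k):
        if st[i,4]>40: print(ce[i],st[i,4],onz(c,*ce[i],.075,True))
go([.584,.1415,.24],0)
E
```

```text
Ll [ 571.8 -161.3  165.5]
Lr [ 569.5 -185.2  165.2]
Rl [ 564.  -251.1  164.3]
Rr [ 562.6 -275.2  163.9]
mid [ 566.96509207 -218.21676551  164.70280396] sep 90.17904576195137 yaw -4.675215350290823 tops z 0.1653139984582359 0.16409160946623494
-7 -45 slot bottom, top in crop [[604.0, 156.0], [596.0, 102.0]]
-7 45 slot bottom, top in crop [[747.0, 100.0], [744.0, 46.0]]
0 -45 slot bottom, top in crop [[603.0, 149.0], [595.0, 94.0]]
0 45 slot bottom, top in crop [[746.0, 93.0], [744.0, 38.0]]
7 -45 slot bottom, top in crop [[602.0, 142.0], [594.0, 86.0]]
7 45 slot bottom, top in crop [[746.0, 85.0], [744.0, 30.0]]
[130.08669355  38.79032258] 496 [0.63433102 0.14024518 0.075     ]
[ 25.24568966 130.70258621] 232 [0.52526694 0.40074767 0.075     ]
[627.30188679 184.64150943] 53 [ 0.43967359 -0.74957773  0.075     ]
[119.48283753 192.58352403] 437 [0.40908893 0.17798192 0.075     ]
[617.50943396 222.79245283] 53 [ 0.35733977 -0.74708762  0.075     ]
t 2.3 pos [ 447.6 -125.3  301.4] yaw 0.4 tilt [ 0.0011 -0.0008] F [ 0.9 -0.8 -0. ] need xyz mm [ 138.2 -265.9   61.3] az 0.4
```

The rack origin comes out at about (567.0, -218.2) mm, yaw -4.7°, with the slots near nominal height. The measured separation of 90.2 mm matches the drawing, so I trust this. Now I'll move above the tray.

Request:
apply_moves(
  rows=[
    {"x":18,"y":-35,"z":4,"ax":0,"ay":0,"az":0,"gripper":0},
    {"x":18,"y":-35,"z":4,"ax":0,"ay":0,"az":0,"gripper":0},
    {"x":18,"y":-35,"z":4,"ax":0,"ay":0,"az":0,"gripper":0},
    {"x":18,"y":-35,"z":4,"ax":0,"ay":0,"az":0,"gripper":0},
    {"x":18,"y":-35,"z":4,"ax":0,"ay":0,"az":0,"gripper":0},
  ],
)

```text
clock: 2.72
position: [0.538, 0.046, 0.2806]
ee_rot: [1.0, -0.001, 0.0, 0.0]
ft_force: [-0.0, -1.2, 0.3]
grip_width: 1.004
grasp_force: 0.0
```

Request:
apply_moves(
  rows=[
    {"x":18,"y":-35,"z":4,"ax":0,"ay":0,"az":0,"gripper":0},
    {"x":18,"y":-35,"z":4,"ax":0,"ay":0,"az":0,"gripper":0},
    {"x":12,"y":-21,"z":4,"ax":0,"ay":0,"az":0,"gripper":0},
    {"x":0,"y":0,"z":0,"ax":0,"ay":0,"az":0,"gripper":0},
    {"x":0,"y":0,"z":0,"ax":0,"ay":0,"az":0,"gripper":0},
  ],
)

```text
clock: 3.13
position: [0.5854, 0.137, 0.2677]
ee_rot: [1.0, 0.001, -0.001, -0.0]
ft_force: [0.0, -0.7, -0.0]
grip_width: 1.0
grasp_force: 0.0
```

```bash
cat > tr.py <<'E'
from h import *
def pads(c):
    hsv=cv2.cvtColor(c['color'],cv2.COLOR_RGB2HSV);mm=cv2.inRange(hsv,(18,90,120),(35,255,255))
    k,l,st,ce=cv2.connectedComponentsWithStats(mm); i=1+np.argmax(st[1:,4]); cn=cv2.findContours((l==i).astype(np.uint8),0,2)[0][0][:,0]
    return cn,ce[i],st[i,4]
E
python3 - <<'E'
from tr import *
import pickle
go([.584,.1415,.26],0)
c=shot('wrist','w4.png');pickle.dump(c,open('w4.pkl','wb'))
cn,ce,a=pads(c);P=np.array([onz(c,x,y,.075,True)[:2] for x,y in cn],np.float32)*1000
print(a,ce,onz(c,*ce,.075,True),cv2.minAreaRect(P))
E
```

```text
t 3.13 pos [585.4 137.  267.7] yaw 0.11 tilt [-0.0018  0.0004] F [ 0.  -0.7 -0. ] need xyz mm [-1.3 -4.5  7.7] az 0.11
912 [311.03947368 127.48903509] [0.63551098 0.14258476 0.075     ] ((635.52197265625, 142.1651153564453), (40.13039779663086, 28.98577117919922), 89.94744110107422)
```

View pics/w4.png

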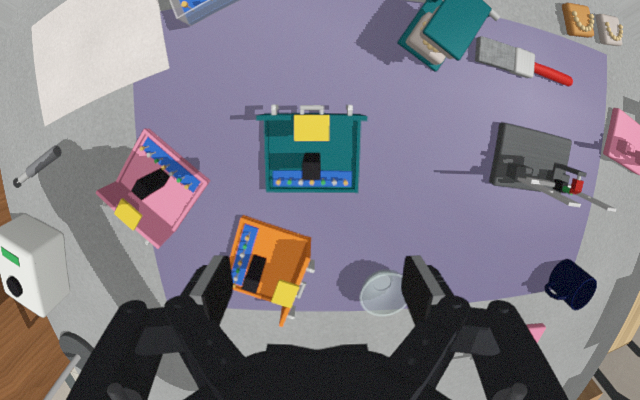

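The pad is centred at (311,127), the tray yaw is about 0° and nothing obstructs the fingers, so the post is at about (585, 142). I'll descend and grip it.

Request:
apply_moves(
  rows=[
    {"x":0,"y":-5,"z":30,"ax":0,"ay":0,"az":0,"gripper":0},
    {"x":0,"y":0,"z":35,"ax":0,"ay":0,"az":0,"gripper":0},
    {"x":0,"y":0,"z":35,"ax":0,"ay":0,"az":0,"gripper":0},
    {"x":0,"y":0,"z":30,"ax":0,"ay":0,"az":0,"gripper":0},
    {"x":0,"y":0,"z":0,"ax":0,"ay":0,"az":0,"gripper":0},
  ],
)

```text
clock: 3.6
position: [0.5825, 0.1374, 0.1331]
ee_rot: [1.0, -0.001, -0.004, 0.002]
ft_force: [-1.2, -0.8, -0.7]
grip_width: 1.001
grasp_force: 0.0
```

```bash
python3 - <<'E'
from tr import *
go([.585,.142,.046],0)
c=shot('wrist','w5.png')
cn,ce,a=pads(c);P=np.array([onz(c,x,y,.075,True)[:2] for x,y in cn],np.float32)*1000
print(a,ce,onz(c,*ce,.075,True),cv2.minAreaRect(P))
E
```

```text
t 3.6 pos [582.5 137.4 133.1] yaw -0.17 tilt [-0.0079 -0.0033] F [-1.2 -0.8 -0.7] need xyz mm [ 3.2 -4.9 87.1] az -0.17
2345 [307.53390192 138.50916844] [0.6357326  0.14248747 0.075     ] ((635.7315063476562, 142.59085083007812), (39.895809173583984, 29.82181739807129), 89.67278289794922)
```

Request:
apply_moves(
  rows=[
    {"x":3,"y":-5,"z":0,"ax":0,"ay":0,"az":0,"gripper":0},
    {"x":0,"y":0,"z":0,"ax":0,"ay":0,"az":0,"gripper":0},
    {"x":0,"y":0,"z":30,"ax":0,"ay":0,"az":0,"gripper":0},
    {"x":0,"y":0,"z":0,"ax":0,"ay":0,"az":0,"gripper":0},
    {"x":0,"y":0,"z":0,"ax":0,"ay":0,"az":0,"gripper":0},
  ],
)

```text
clock: 4.07
position: [0.5885, 0.146, 0.1095]
ee_rot: [1.0, -0.0, -0.0, 0.0]
ft_force: [-0.6, 0.7, 0.4]
grip_width: 1.005
grasp_force: 0.0
```

```bash
python3 - <<'E'
from h import *
go([.5857,.1425,.046],0)
E
```

```text
t 4.07 pos [588.5 146.  109.5] yaw -0.02 tilt [-0.0004 -0.0003] F [-0.6  0.7  0.4] need xyz mm [-2.7  3.5 63.5] az -0.02
```

Request:
apply_moves(
  rows=[
    {"x":-2.7,"y":3.5,"z":20,"ax":0,"ay":0,"az":0,"gripper":0},
    {"x":0,"y":0,"z":23,"ax":0,"ay":0,"az":0,"gripper":0},
    {"x":0,"y":0,"z":20,"ax":0,"ay":0,"az":0,"gripper":0},
    {"x":0,"y":0,"z":0,"ax":0,"ay":0,"az":0,"gripper":0},
    {"x":0,"y":0,"z":0,"ax":0,"ay":0,"az":0,"gripper":0},
  ],
)

```text
clock: 4.48
position: [0.5862, 0.1428, 0.047]
ee_rot: [1.0, -0.0, 0.0, -0.0]
ft_force: [0.0, 0.7, 0.1]
grip_width: 1.001
grasp_force: 0.0
```

```bash
python3 - <<'E'
from h import *
go([.5857,.1425,.046],0)
E
```

```text
t 4.48 pos [586.2 142.8  47. ] yaw -0.02 tilt [0.0002 0.0001] F [0.  0.7 0.1] need xyz mm [-0.5  0.3  1. ] az -0.02
```

Request:
apply_moves(
  rows=[
    {"x":0,"y":0,"z":0,"ax":0,"ay":0,"az":0,"gripper":0.5},
    {"x":0,"y":0,"z":0,"ax":0,"ay":0,"az":0,"gripper":0.7},
    {"x":0,"y":0,"z":0,"ax":0,"ay":0,"az":0,"gripper":1},
    {"x":0,"y":0,"z":0,"ax":0,"ay":0,"az":0,"gripper":1},
    {"x":0,"y":0,"z":0,"ax":0,"ay":0,"az":0,"gripper":1},
  ],
  newtons=60,
)

```text
clock: 4.9
position: [0.5861, 0.1427, 0.0463]
ee_rot: [1.0, -0.0, 0.0, -0.0]
ft_force: [-0.9, 0.4, -0.6]
grip_width: 0.3
grasp_force: 0.0
```

Request:
apply_moves(
  rows=[
    {"x":0,"y":0,"z":0,"ax":0,"ay":0,"az":0,"gripper":1},
    {"x":0,"y":0,"z":0,"ax":0,"ay":0,"az":0,"gripper":1},
    {"x":0,"y":0,"z":0,"ax":0,"ay":0,"az":0,"gripper":1},
  ],
)

```text
clock: 5.15
position: [0.5862, 0.1428, 0.0465]
ee_rot: [1.0, -0.0, 0.0, -0.0]
ft_force: [-0.9, 0.2, 5.4]
grip_width: 0.235
grasp_force: 60.0
```

```bash
python3 - <<'E'
from tr import *
go([.5857,.1425,.046],0)
c=shot('wrist')
cn,ce,a=pads(c);P=np.array([onz(c,x,y,.075,True)[:2] for x,y in cn],np.float32)*1000
print(a,ce,onz(c,*ce,.075,True),cv2.minAreaRect(P))
E
```

```text
t 5.15 pos [586.2 142.8  46.5] yaw -0.02 tilt [0.0009 0.    ] F [-0.9  0.2  5.4] need xyz mm [-0.5  0.3  0.5] az -0.02
5848 [316.72606019 169.22862517] [0.63619531 0.14172498 0.075     ] ((635.808349609375, 141.73626708984375), (29.957050323486328, 39.86882400512695), 0.021092263981699944)
```

The grip is firm: 60 N, with the tray square and level. Now I'll lift it and carry it to a stand-off in front of the rack.

Request:
apply_moves(
  rows=[
    {"x":0,"y":0,"z":-20,"ax":0,"ay":0,"az":0,"gripper":1},
    {"x":0,"y":0,"z":-35,"ax":0,"ay":0,"az":0,"gripper":1},
    {"x":0,"y":0,"z":-35,"ax":0,"ay":0,"az":0,"gripper":1},
    {"x":-10,"y":10,"z":-10,"ax":0,"ay":0,"az":0,"gripper":1},
    {"x":-20,"y":25,"z":0,"ax":0,"ay":0,"az":0,"gripper":1},
  ],
)

```text
clock: 5.62
position: [0.5576, 0.1117, 0.149]
ee_rot: [1.0, 0.002, 0.003, -0.002]
ft_force: [0.3, 0.5, -3.3]
grip_width: 0.241
grasp_force: 59.6
```

Request:
apply_moves(
  rows=[
    {"x":-20,"y":33,"z":0,"ax":0,"ay":0,"az":0,"gripper":1},
    {"x":-20,"y":33,"z":0,"ax":0,"ay":0,"az":0,"gripper":1},
    {"x":-20,"y":33,"z":0,"ax":0,"ay":0,"az":0,"gripper":1},
    {"x":-20,"y":33,"z":0,"ax":0,"ay":0,"az":0,"gripper":1},
    {"x":-15,"y":33,"z":0,"ax":0,"ay":0,"az":0,"gripper":1},
  ],
)

```text
clock: 6.03
position: [0.4584, -0.0587, 0.1452]
ee_rot: [1.0, -0.0, -0.001, 0.0]
ft_force: [1.8, -0.3, -4.4]
grip_width: 0.241
grasp_force: 59.6
```

Request:
apply_moves(
  rows=[
    {"x":-11,"y":33,"z":0,"ax":0,"ay":0,"az":0,"gripper":1},
    {"x":0,"y":33,"z":0,"ax":0,"ay":0,"az":0,"gripper":1},
    {"x":0,"y":33,"z":0,"ax":0,"ay":0,"az":0,"gripper":1},
    {"x":0,"y":30,"z":0,"ax":0,"ay":0,"az":0,"gripper":1},
    {"x":0,"y":22,"z":0,"ax":0,"ay":0,"az":0,"gripper":1},
  ],
)

```text
clock: 6.45
position: [0.4485, -0.2112, 0.1452]
ee_rot: [1.0, -0.001, -0.001, 0.0]
ft_force: [0.5, 1.1, -4.1]
grip_width: 0.236
grasp_force: 59.6
```

Request:
apply_moves(
  rows=[
    {"x":0,"y":0,"z":0,"ax":0,"ay":0,"az":2.4,"gripper":1},
    {"x":0,"y":0,"z":0,"ax":0,"ay":0,"az":2.3,"gripper":1},
    {"x":0,"y":0,"z":0,"ax":0,"ay":0,"az":0,"gripper":1},
    {"x":0,"y":0,"z":0,"ax":0,"ay":0,"az":0,"gripper":1},
  ],
)

```text
clock: 6.78
position: [0.4493, -0.208, 0.1453]
ee_rot: [0.999, -0.04, -0.0, -0.0]
ft_force: [0.2, 0.1, -3.3]
grip_width: 0.238
grasp_force: 59.6
```

```bash
cat > ck.py <<'E'
from tr import *
import sys
ox,oy,yw,off=float(sys.argv[1]),float(sys.argv[2]),np.radians(float(sys.argv[3])),float(sys.argv[4])
X=np.array([np.cos(yw),np.sin(yw)]);Y=np.array([-X[1],X[0]])
T=np.array([ox,oy])/1000+X*(-.0648+off/1000); go([*T,float(sys.argv[5])/1000],yw)
o=get_obs();d=o['position'][:2]-np.array([ox,oy])/1000
print('tray_back in rack est',np.round([(d@X)*1000+64.8,(d@Y)*1000,o['position'][2]*1000-46.5],1),'grip',o['grasp_force'],'tq',np.round(o['torque'],2))
E
python3 ck.py 567 -218.2 -4.68 -30 128.5; python3 - <<'E'
from tr import *
import pickle
c=shot('wrist','w6.png');pickle.dump(c,open('w6.pkl','wb'))
E
```

```text
t 6.78 pos [ 449.3 -208.   145.3] yaw -4.63 tilt [-0.0008  0.0004] F [ 0.2  0.1 -3.3] need xyz mm [23.3  0.6 16.8] az 0.05
tray_back in rack est [-53.3   0.6  98.8] grip 59.620487093925476 tq [0.03 0.06 0.01]
```

View pics/w6.png

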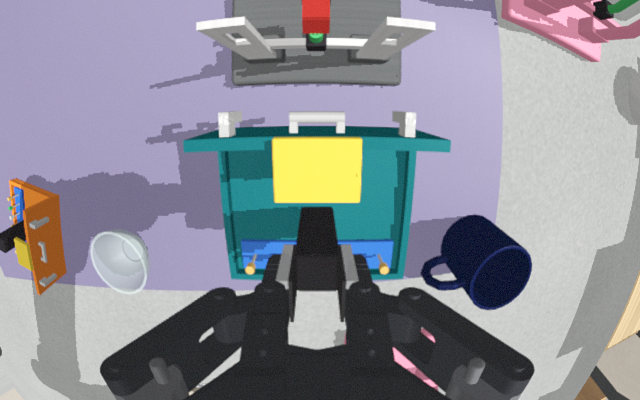

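The wrist view shows the claws at (228,115) and (408,115) and the upright tops at about (221,25) and (412,25). The tray is square to the rack and within 1 mm sideways. I'll move in to just ahead of the slots at tray height 82 mm.

Request:
apply_moves(
  rows=[
    {"x":8,"y":-0.6,"z":9,"ax":0,"ay":0,"az":0,"gripper":1},
    {"x":12,"y":0,"z":8,"ax":0,"ay":0,"az":0,"gripper":1},
    {"x":13,"y":0,"z":0,"ax":0,"ay":0,"az":0,"gripper":1},
    {"x":0,"y":0,"z":0,"ax":0,"ay":0,"az":0,"gripper":1},
    {"x":0,"y":0,"z":0,"ax":0,"ay":0,"az":0,"gripper":1},
  ],
)

```text
clock: 7.25
position: [0.4828, -0.2098, 0.1284]
ee_rot: [0.999, -0.04, -0.0, -0.0]
ft_force: [-0.8, -0.4, -3.8]
grip_width: 0.24
grasp_force: 59.6
```

```bash
python3 ck.py 567 -218.2 -4.68 0 128.5; python3 - <<'E'
from tr import *
import pickle
c=shot('wrist');pickle.dump(c,open('w7.pkl','wb'))
cv2.imwrite('pics/w7.png',cv2.resize(c['color'][0:150,180:460,::-1],(784,420),interpolation=cv2.INTER_CUBIC))
E
```

```text
t 7.25 pos [ 482.8 -209.8  128.4] yaw -4.6 tilt [-0.0004  0.0007] F [-0.8 -0.4 -3.8] need xyz mm [19.8  1.5 -0.1] az 0.08
tray_back in rack est [-19.8   1.5  81.9] grip 59.61220443248749 tq [-0.    0.09 -0.05]
```

View pics/w7.png

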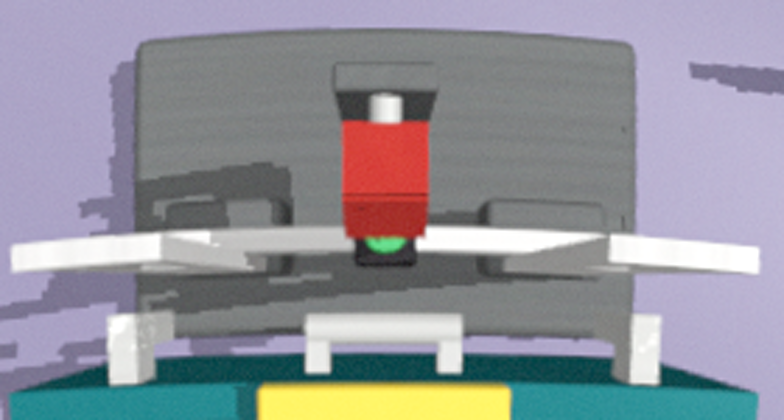

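The crop shows the claws mid at 388, the uprights mid at 385.5 and the catch at 385, which puts the tray within 0.5 mm and square. Now I'll feel forward gently.

Request:
apply_moves(
  rows=[
    {"x":3,"y":0,"z":0,"ax":0,"ay":0,"az":0,"gripper":1},
    {"x":3,"y":0,"z":0,"ax":0,"ay":0,"az":0,"gripper":1},
    {"x":2,"y":0,"z":0,"ax":0,"ay":0,"az":0,"gripper":1},
    {"x":2,"y":0,"z":0,"ax":0,"ay":0,"az":0,"gripper":1},
    {"x":0,"y":0,"z":0,"ax":0,"ay":0,"az":0,"gripper":1},
  ],
)

```text
clock: 7.72
position: [0.4929, -0.2112, 0.1288]
ee_rot: [0.999, -0.041, 0.0, 0.0]
ft_force: [0.4, -0.5, -3.1]
grip_width: 0.24
grasp_force: 59.6
```

Request:
apply_moves(
  rows=[
    {"x":1.5,"y":0,"z":0,"ax":0,"ay":0,"az":0,"gripper":1},
    {"x":1.5,"y":0,"z":0,"ax":0,"ay":0,"az":0,"gripper":1},
    {"x":0,"y":0,"z":0,"ax":0,"ay":0,"az":0,"gripper":1},
  ],
)

```text
clock: 7.97
position: [0.4958, -0.2115, 0.1287]
ee_rot: [0.999, -0.041, 0.0, 0.0]
ft_force: [-0.1, 1.0, -3.4]
grip_width: 0.235
grasp_force: 59.6
```

```bash
python3 ck.py 567 -216.7 -4.68 0 128.5
```

```text
t 7.97 pos [ 495.8 -211.5  128.7] yaw -4.71 tilt [ 0.0002 -0.0001] F [-0.1  1.  -3.4] need xyz mm [ 6.6 -0.6  0.2] az -0.03
tray_back in rack est [-6.6 -0.6 82.2] grip 59.612032771110535 tq [0.02 0.02 0.06]
```

Request:
apply_moves(
  rows=[
    {"x":1.5,"y":0,"z":0,"ax":0,"ay":0,"az":0,"gripper":1},
    {"x":1.5,"y":0,"z":0,"ax":0,"ay":0,"az":0,"gripper":1},
    {"x":0,"y":0,"z":0,"ax":0,"ay":0,"az":0,"gripper":1},
  ],
)

```text
clock: 8.22
position: [0.4988, -0.2117, 0.1287]
ee_rot: [0.999, -0.041, 0.0, 0.0]
ft_force: [-0.2, 0.2, -3.0]
grip_width: 0.241
grasp_force: 59.6
```

Request:
apply_moves(
  rows=[
    {"x":1.2,"y":0,"z":0,"ax":0,"ay":0,"az":0,"gripper":1},
    {"x":1,"y":0,"z":0,"ax":0,"ay":0,"az":0,"gripper":1},
    {"x":0,"y":0,"z":0,"ax":0,"ay":0,"az":0,"gripper":1},
  ],
)

```text
clock: 8.47
position: [0.5009, -0.2119, 0.1287]
ee_rot: [0.999, -0.041, 0.0, -0.0]
ft_force: [0.1, 0.1, -2.2]
grip_width: 0.241
grasp_force: 59.6
```

```bash
python3 ck.py 567 -216.7 -4.68 0 128.5; python3 - <<'E'
from tr import *
import pickle
c=shot('wrist');pickle.dump(c,open('w8.pkl','wb'))
cv2.imwrite('pics/w8.png',cv2.resize(c['color'][30:180,180:460,::-1],(784,420),interpolation=cv2.INTER_CUBIC))
E
```

```text
t 8.47 pos [ 500.9 -211.9  128.7] yaw -4.72 tilt [0.0001 0.    ] F [ 0.1  0.1 -2.2] need xyz mm [ 1.5 -0.6  0.2] az -0.04
tray_back in rack est [-1.5 -0.6 82.2] grip 59.61229205131531 tq [ 0.01  0.05 -0.  ]
```

View pics/w8.png

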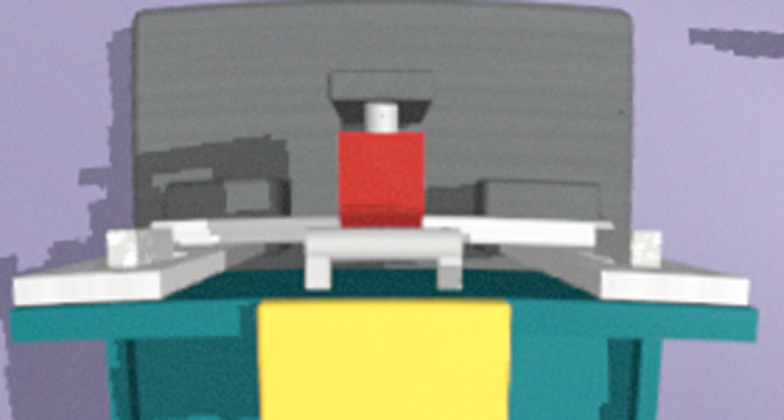

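The crop shows both lips behind the strips, at (124,248) and (646,248), with the bar in front of the catch, and there has been no contact force. Next I'll touch the face gently.

Request:
apply_moves(
  rows=[
    {"x":0.8,"y":0,"z":0,"ax":0,"ay":0,"az":0,"gripper":1},
    {"x":0,"y":0,"z":0,"ax":0,"ay":0,"az":0,"gripper":1},
    {"x":0,"y":0,"z":0,"ax":0,"ay":0,"az":0,"gripper":1},
  ],
)

```text
clock: 8.77
position: [0.5016, -0.212, 0.1287]
ee_rot: [0.999, -0.041, 0.0, 0.0]
ft_force: [0.0, 0.8, -3.9]
grip_width: 0.239
grasp_force: 59.6
```

Request:
apply_moves(
  rows=[
    {"x":0.8,"y":0,"z":0,"ax":0,"ay":0,"az":0,"gripper":1},
    {"x":0,"y":0,"z":0,"ax":0,"ay":0,"az":0,"gripper":1},
    {"x":0,"y":0,"z":0,"ax":0,"ay":0,"az":0,"gripper":1},
  ],
)

```text
clock: 9.02
position: [0.5024, -0.2121, 0.1287]
ee_rot: [0.999, -0.041, 0.0, 0.0]
ft_force: [0.7, -0.8, -3.3]
grip_width: 0.235
grasp_force: 59.6
```

Request:
apply_moves(
  rows=[
    {"x":0.8,"y":0,"z":0,"ax":0,"ay":0,"az":0,"gripper":1},
    {"x":0,"y":0,"z":0,"ax":0,"ay":0,"az":0,"gripper":1},
    {"x":0,"y":0,"z":0,"ax":0,"ay":0,"az":0,"gripper":1},
  ],
)

```text
clock: 9.27
position: [0.5031, -0.2121, 0.1287]
ee_rot: [0.999, -0.041, -0.0, 0.0]
ft_force: [-1.2, -0.3, -3.5]
grip_width: 0.241
grasp_force: 59.7
```

Request:
apply_moves(
  rows=[
    {"x":0.6,"y":0,"z":0,"ax":0,"ay":0,"az":0,"gripper":1},
    {"x":0,"y":0,"z":0,"ax":0,"ay":0,"az":0,"gripper":1},
    {"x":0,"y":0,"z":0,"ax":0,"ay":0,"az":0,"gripper":1},
  ],
)

```text
clock: 9.52
position: [0.5031, -0.2121, 0.1285]
ee_rot: [0.999, -0.041, -0.001, -0.0]
ft_force: [-5.3, 1.9, -1.3]
grip_width: 0.237
grasp_force: 59.8
```

Request:
apply_moves(
  rows=[
    {"x":0.6,"y":0,"z":0,"ax":0,"ay":0,"az":0,"gripper":1},
    {"x":0,"y":0,"z":0,"ax":0,"ay":0,"az":0,"gripper":1},
    {"x":0,"y":0,"z":0,"ax":0,"ay":0,"az":0,"gripper":1},
  ],
)

```text
clock: 9.77
position: [0.5031, -0.2121, 0.1284]
ee_rot: [0.999, -0.041, -0.001, -0.0]
ft_force: [-8.2, 1.8, 0.0]
grip_width: 0.239
grasp_force: 60.2
```

Request:
apply_moves(
  rows=[
    {"x":0.6,"y":0,"z":0,"ax":0,"ay":0,"az":0,"gripper":1},
    {"x":0,"y":0,"z":0,"ax":0,"ay":0,"az":0,"gripper":1},
    {"x":0,"y":0,"z":0,"ax":0,"ay":0,"az":0,"gripper":1},
  ],
)

```text
clock: 10.02
position: [0.5031, -0.2121, 0.1284]
ee_rot: [0.999, -0.041, -0.002, -0.0]
ft_force: [-11.3, 2.6, 2.5]
grip_width: 0.236
grasp_force: 60.4
```

Firm contact at x = 503.1 with about 11 N, so the rear face is up to the uprights. I'll back off to mid-play and lower onto the catch.

Request:
apply_moves(
  rows=[
    {"x":-2.5,"y":0,"z":0,"ax":0,"ay":0,"az":0,"gripper":1},
    {"x":0,"y":0,"z":0,"ax":0,"ay":0,"az":0,"gripper":1},
    {"x":0,"y":0,"z":1.5,"ax":0,"ay":0,"az":0,"gripper":1},
    {"x":0,"y":0,"z":1.5,"ax":0,"ay":0,"az":0,"gripper":1},
    {"x":0,"y":0,"z":0,"ax":0,"ay":0,"az":0,"gripper":1},
  ],
)

```text
clock: 10.43
position: [0.5026, -0.212, 0.1254]
ee_rot: [0.999, -0.041, 0.0, -0.0]
ft_force: [-0.3, 0.4, -3.7]
grip_width: 0.237
grasp_force: 59.6
```

```bash
python3 ck.py 567 -216.7 -4.68 0 128.5
```

```text
t 10.43 pos [ 502.6 -212.   125.4] yaw -4.71 tilt [0.0002 0.0001] F [-0.3  0.4 -3.7] need xyz mm [-0.2 -0.6 -3.1] az -0.03
tray_back in rack est [ 0.2 -0.6 78.9] grip 59.606720209121704 tq [-0.01  0.01  0.03]
```

Request:
apply_moves(
  rows=[
    {"x":0,"y":0,"z":1,"ax":0,"ay":0,"az":0,"gripper":1},
    {"x":0,"y":0,"z":0.5,"ax":0,"ay":0,"az":0,"gripper":1},
    {"x":0,"y":0,"z":0,"ax":0,"ay":0,"az":0,"gripper":1},
  ],
)

```text
clock: 10.68
position: [0.5025, -0.212, 0.1241]
ee_rot: [0.999, -0.041, -0.0, -0.0]
ft_force: [0.4, 0.0, -2.6]
grip_width: 0.236
grasp_force: 59.6
```

Request:
apply_moves(
  rows=[
    {"x":0,"y":0,"z":1,"ax":0,"ay":0,"az":0,"gripper":1},
    {"x":0,"y":0,"z":0,"ax":0,"ay":0,"az":0,"gripper":1},
    {"x":0,"y":0,"z":0,"ax":0,"ay":0,"az":0,"gripper":1},
  ],
)

```text
clock: 10.93
position: [0.5024, -0.2121, 0.1232]
ee_rot: [0.999, -0.041, -0.0, 0.0]
ft_force: [0.4, 0.2, -3.4]
grip_width: 0.239
grasp_force: 59.6
```

Request:
apply_moves(
  rows=[
    {"x":0,"y":0,"z":1,"ax":0,"ay":0,"az":0,"gripper":1},
    {"x":0,"y":0,"z":0,"ax":0,"ay":0,"az":0,"gripper":1},
    {"x":0,"y":0,"z":0,"ax":0,"ay":0,"az":0,"gripper":1},
  ],
)

```text
clock: 11.18
position: [0.5024, -0.2121, 0.1222]
ee_rot: [0.999, -0.041, -0.0, 0.0]
ft_force: [-0.6, 0.1, -2.9]
grip_width: 0.238
grasp_force: 59.7
```

Request:
apply_moves(
  rows=[
    {"x":0,"y":0,"z":0.8,"ax":0,"ay":0,"az":0,"gripper":1},
    {"x":0,"y":0,"z":0,"ax":0,"ay":0,"az":0,"gripper":1},
    {"x":0,"y":0,"z":0,"ax":0,"ay":0,"az":0,"gripper":1},
  ],
)

```text
clock: 11.43
position: [0.5023, -0.2121, 0.1215]
ee_rot: [0.999, -0.041, -0.0, 0.0]
ft_force: [-3.3, 0.8, -0.2]
grip_width: 0.236
grasp_force: 60.0
```

Request:
apply_moves(
  rows=[
    {"x":0,"y":0,"z":0.8,"ax":0,"ay":0,"az":0,"gripper":1},
    {"x":0,"y":0,"z":0,"ax":0,"ay":0,"az":0,"gripper":1},
    {"x":0,"y":0,"z":0,"ax":0,"ay":0,"az":0,"gripper":1},
  ],
)

```text
clock: 11.68
position: [0.5022, -0.2122, 0.1208]
ee_rot: [0.999, -0.041, -0.0, 0.0]
ft_force: [-5.7, 0.8, 1.9]
grip_width: 0.241
grasp_force: 60.3
```

Request:
apply_moves(
  rows=[
    {"x":0,"y":0,"z":0.8,"ax":0,"ay":0,"az":0,"gripper":1},
    {"x":0,"y":0,"z":0,"ax":0,"ay":0,"az":0,"gripper":1},
    {"x":0,"y":0,"z":0,"ax":0,"ay":0,"az":0,"gripper":1},
  ],
)

```text
clock: 11.93
position: [0.5022, -0.2123, 0.1201]
ee_rot: [0.999, -0.041, -0.0, 0.0]
ft_force: [-5.1, 0.4, 2.1]
grip_width: 0.241
grasp_force: 60.4
```

Request:
apply_moves(
  rows=[
    {"x":0,"y":0,"z":0.8,"ax":0,"ay":0,"az":0,"gripper":1},
    {"x":0,"y":0,"z":0,"ax":0,"ay":0,"az":0,"gripper":1},
    {"x":0,"y":0,"z":0,"ax":0,"ay":0,"az":0,"gripper":1},
  ],
)

```text
clock: 12.18
position: [0.5022, -0.2123, 0.1193]
ee_rot: [0.999, -0.041, -0.0, 0.0]
ft_force: [-6.3, 1.5, 2.7]
grip_width: 0.236
grasp_force: 60.4
```

The catch was met at tray height about 75 mm. The force is small and the tray is stable, so I'll keep pressing down in small steps while holding it level.

Request:
apply_moves(
  rows=[
    {"x":0,"y":0,"z":0.7,"ax":0,"ay":0,"az":0,"gripper":1},
    {"x":0,"y":0,"z":0.7,"ax":0,"ay":0,"az":0,"gripper":1},
    {"x":0,"y":0,"z":0,"ax":0,"ay":0,"az":0,"gripper":1},
  ],
  newtons=90,
)

```text
clock: 12.43
position: [0.5021, -0.2123, 0.1179]
ee_rot: [0.999, -0.041, -0.0, 0.0]
ft_force: [-6.2, -0.5, 3.6]
grip_width: 0.229
grasp_force: 90.4
```

Request:
apply_moves(
  rows=[
    {"x":0,"y":0,"z":0.7,"ax":0,"ay":0,"az":0,"gripper":1},
    {"x":0,"y":0,"z":0.7,"ax":0,"ay":0,"az":0,"gripper":1},
    {"x":0,"y":0,"z":0,"ax":0,"ay":0,"az":0,"gripper":1},
  ],
)

```text
clock: 12.68
position: [0.502, -0.2124, 0.1165]
ee_rot: [0.999, -0.041, -0.0, 0.0]
ft_force: [-7.2, 0.4, 4.9]
grip_width: 0.224
grasp_force: 90.6
```

Request:
apply_moves(
  rows=[
    {"x":0,"y":0,"z":0.7,"ax":0,"ay":0,"az":0,"gripper":1},
    {"x":0,"y":0,"z":0.7,"ax":0,"ay":0,"az":0,"gripper":1},
    {"x":0,"y":0,"z":0,"ax":0,"ay":0,"az":0,"gripper":1},
  ],
)

```text
clock: 12.93
position: [0.5019, -0.2124, 0.1152]
ee_rot: [0.999, -0.041, -0.0, 0.0]
ft_force: [-7.4, 0.9, 4.6]
grip_width: 0.23
grasp_force: 90.6
```

```bash
python3 ck.py 567 -216.7 -4.68 0 109.5; python3 - <<'E'
from tr import *
c=shot('wrist')
cn,ce,a=pads(c);o=get_obs();z=o['position'][2]+.0285
P=np.array([onz(c,x,y,z,True)[:2] for x,y in cn],np.float32)*1000
q=onz(c,*ce,z,True)[:2]-o['position'][:2]
print('pad offset from TCP',q*1000,cv2.minAreaRect(P)[1:])
E
```

```text
t 12.93 pos [ 501.9 -212.4  115.2] yaw -4.75 tilt [-0.0008 -0.0005] F [-7.4  0.9  4.6] need xyz mm [ 0.4 -1.   5.7] az -0.07
tray_back in rack est [-0.4 -1.  68.7] grip 90.64091920852661 tq [ 0.05  1.2  -0.03]
pad offset from TCP [49.92600569 -5.21016012] ((40.11248779296875, 29.956192016601562), 85.2875747680664)
```

Request:
apply_moves(
  rows=[
    {"x":0,"y":0,"z":0.7,"ax":0,"ay":0,"az":0,"gripper":1},
    {"x":0,"y":0,"z":0.7,"ax":0,"ay":0,"az":0,"gripper":1},
    {"x":0,"y":0,"z":0,"ax":0,"ay":0,"az":0,"gripper":1},
  ],
)

```text
clock: 13.23
position: [0.5016, -0.2121, 0.1125]
ee_rot: [0.999, -0.041, -0.001, -0.0]
ft_force: [-1.4, -0.4, -7.3]
grip_width: 0.225
grasp_force: 89.1
```

Request:
apply_moves(
  rows=[
    {"x":0,"y":0,"z":0.7,"ax":0,"ay":0,"az":0,"gripper":1},
    {"x":0,"y":0,"z":0.7,"ax":0,"ay":0,"az":0,"gripper":1},
    {"x":0,"y":0,"z":0,"ax":0,"ay":0,"az":0,"gripper":1},
  ],
)

```text
clock: 13.48
position: [0.5022, -0.212, 0.1115]
ee_rot: [0.999, -0.041, -0.0, -0.0]
ft_force: [-0.9, -0.4, -7.0]
grip_width: 0.229
grasp_force: 89.1
```

Request:
apply_moves(
  rows=[
    {"x":0,"y":0,"z":0.7,"ax":0,"ay":0,"az":0,"gripper":1},
    {"x":0,"y":0,"z":0.7,"ax":0,"ay":0,"az":0,"gripper":1},
    {"x":0,"y":0,"z":0,"ax":0,"ay":0,"az":0,"gripper":1},
  ],
)

```text
clock: 13.73
position: [0.5028, -0.212, 0.1108]
ee_rot: [0.999, -0.041, 0.0, 0.0]
ft_force: [-1.2, -0.3, -4.7]
grip_width: 0.228
grasp_force: 89.4
```

Request:
apply_moves(
  rows=[
    {"x":0,"y":0,"z":0.6,"ax":0,"ay":0,"az":0,"gripper":1},
    {"x":0,"y":0,"z":0,"ax":0,"ay":0,"az":0,"gripper":1},
  ],
)

```text
clock: 13.9
position: [0.503, -0.212, 0.1103]
ee_rot: [0.999, -0.041, 0.001, 0.0]
ft_force: [-0.6, -0.7, -4.2]
grip_width: 0.228
grasp_force: 89.5
```

The catch snapped over: the force dropped and the tray is now pulled downward. I'll continue gently to the hard stop.

Request:
apply_moves(
  rows=[
    {"x":0,"y":0,"z":0.7,"ax":0,"ay":0,"az":0,"gripper":1},
    {"x":0,"y":0,"z":0,"ax":0,"ay":0,"az":0,"gripper":1},
    {"x":0,"y":0,"z":0,"ax":0,"ay":0,"az":0,"gripper":1},
  ],
)

```text
clock: 14.15
position: [0.5029, -0.2121, 0.1097]
ee_rot: [0.999, -0.041, 0.001, 0.0]
ft_force: [-0.3, 0.4, -2.4]
grip_width: 0.228
grasp_force: 89.7
```

Request:
apply_moves(
  rows=[
    {"x":0,"y":0,"z":0.7,"ax":0,"ay":0,"az":0,"gripper":1},
    {"x":0,"y":0,"z":0,"ax":0,"ay":0,"az":0,"gripper":1},
    {"x":0,"y":0,"z":0,"ax":0,"ay":0,"az":0,"gripper":1},
  ],
)

```text
clock: 14.4
position: [0.5028, -0.2121, 0.1089]
ee_rot: [0.999, -0.041, 0.0, 0.0]
ft_force: [0.5, 0.9, 0.3]
grip_width: 0.226
grasp_force: 89.9
```

Request:
apply_moves(
  rows=[
    {"x":0,"y":0,"z":0.7,"ax":0,"ay":0,"az":0,"gripper":1},
    {"x":0,"y":0,"z":0,"ax":0,"ay":0,"az":0,"gripper":1},
    {"x":0,"y":0,"z":0,"ax":0,"ay":0,"az":0,"gripper":1},
  ],
)

```text
clock: 14.65
position: [0.5026, -0.212, 0.1086]
ee_rot: [0.999, -0.041, 0.0, 0.0]
ft_force: [-3.1, 1.9, 6.7]
grip_width: 0.225
grasp_force: 90.7
```

```bash
python3 ck.py 567 -216.7 -4.68 0 109.5
```

```text
t 14.65 pos [ 502.6 -212.   108.6] yaw -4.72 tilt [ 0.0003 -0.0003] F [-3.1  1.9  6.7] need xyz mm [-0.2 -0.6 -0.9] az -0.04
tray_back in rack est [ 0.2 -0.6 62.1] grip 90.6763243675232 tq [ 0.46  0.7  -0.  ]
```

Hard stop at tray height about 62 mm. I'll relax the load, then open the fingers.

Request:
apply_moves(
  rows=[
    {"x":0,"y":0,"z":0.5,"ax":0,"ay":0,"az":0,"gripper":1},
    {"x":0,"y":0,"z":0,"ax":0,"ay":0,"az":0,"gripper":1},
    {"x":0,"y":0,"z":-0.8,"ax":0,"ay":0,"az":0,"gripper":1},
    {"x":0,"y":0,"z":0,"ax":0,"ay":0,"az":0,"gripper":1},
  ],
)

```text
clock: 14.98
position: [0.5026, -0.2121, 0.1086]
ee_rot: [0.999, -0.041, 0.0, 0.0]
ft_force: [-3.3, 1.5, 4.9]
grip_width: 0.229
grasp_force: 90.5
```

Request:
apply_moves(
  rows=[
    {"x":0,"y":0,"z":0,"ax":0,"ay":0,"az":0,"gripper":0.6},
    {"x":0,"y":0,"z":0,"ax":0,"ay":0,"az":0,"gripper":0.5},
    {"x":0,"y":0,"z":0,"ax":0,"ay":0,"az":0,"gripper":0.4},
    {"x":0,"y":0,"z":0,"ax":0,"ay":0,"az":0,"gripper":0.4},
    {"x":0,"y":0,"z":0,"ax":0,"ay":0,"az":0,"gripper":0.4},
  ],
)

```text
clock: 15.4
position: [0.5025, -0.2121, 0.1082]
ee_rot: [0.999, -0.041, 0.0, 0.0]
ft_force: [-0.1, -0.4, 0.1]
grip_width: 0.595
grasp_force: 0.0
```

Request:
apply_moves(
  rows=[
    {"x":0,"y":0,"z":-20,"ax":0,"ay":0,"az":0,"gripper":0.4},
    {"x":0,"y":0,"z":-30,"ax":0,"ay":0,"az":0,"gripper":0.4},
    {"x":0,"y":0,"z":-30,"ax":0,"ay":0,"az":0,"gripper":0.4},
    {"x":0,"y":0,"z":-30,"ax":0,"ay":0,"az":0,"gripper":0.4},
    {"x":0,"y":0,"z":0,"ax":0,"ay":0,"az":0,"gripper":0.4},
  ],
)

```text
clock: 15.82
position: [0.505, -0.2128, 0.2243]
ee_rot: [0.999, -0.041, 0.004, 0.002]
ft_force: [0.5, -0.6, 0.7]
grip_width: 0.598
grasp_force: 0.0
```

```bash
python3 ck.py 567 -216.7 -4.68 0 109.5; python3 - <<'E'
from tr import *
c=shot('wrist'); s=shot('scene')
a=cv2.resize(c['color'][60:200,200:430,::-1],None,fx=2.4,fy=2.4,interpolation=cv2.INTER_CUBIC)
b=cv2.resize(s['color'][205:275,225:325,::-1],None,fx=3.5,fy=3.5,interpolation=cv2.INTER_CUBIC)
o=np.zeros((600,560,3),np.uint8);o[:a.shape[0],:a.shape[1]]=a;o[345:345+b.shape[0],:b.shape[1]]=b
cv2.imwrite('pics/f1.png',o)
cn,ce,ar=pads(c);P=np.array([onz(c,x,y,.137,True)[:2] for x,y in cn],np.float32)*1000;print(cv2.minAreaRect(P))
E
```

```text
t 15.82 pos [ 505.  -212.8  224.3] yaw -4.72 tilt [ 0.0078 -0.0037] F [ 0.5 -0.6  0.7] need xyz mm [ -3.6  -1.5 114.8] az -0.04
tray_back in rack est [  2.7  -1.2 177.8] grip 0.0 tq [ 0.01 -0.05 -0.  ]
((549.5253295898438, -216.920166015625), (40.12592315673828, 29.81591033935547), 85.28225708007812)
```

View pics/f1.png

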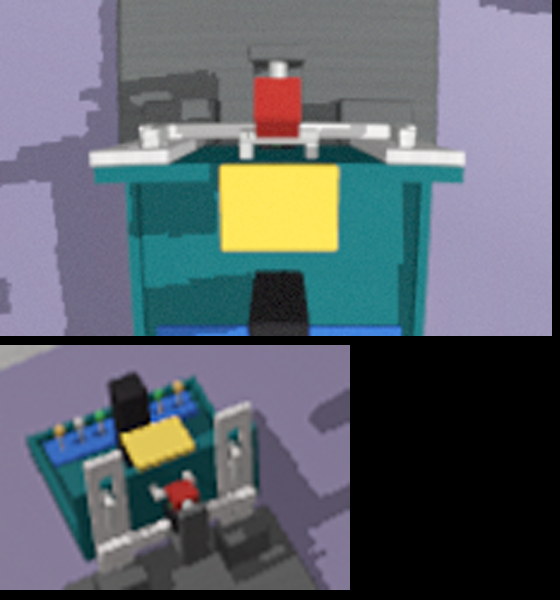

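The red catch sits over the middle of the bar and the tray is level and square. As insurance I'll make one gentle press on the yellow pad with the fingers shut to confirm it is fully home.

Request:
apply_moves(
  rows=[
    {"x":15,"y":0,"z":0,"ax":0,"ay":0,"az":0,"gripper":1},
    {"x":15,"y":0,"z":0,"ax":0,"ay":0,"az":0,"gripper":1},
    {"x":14,"y":0,"z":0,"ax":0,"ay":0,"az":0,"gripper":1},
    {"x":0,"y":0,"z":15,"ax":0,"ay":0,"az":0,"gripper":1},
    {"x":0,"y":0,"z":15,"ax":0,"ay":0,"az":0,"gripper":1},
  ],
  newtons=30,
)

```text
clock: 16.33
position: [0.5467, -0.2153, 0.1866]
ee_rot: [0.999, -0.041, -0.0, -0.0]
ft_force: [-0.4, -0.0, -1.0]
grip_width: -0.001
grasp_force: 0.0
```

Request:
apply_moves(
  rows=[
    {"x":0,"y":0,"z":14,"ax":0,"ay":0,"az":0,"gripper":1},
    {"x":0,"y":0,"z":10,"ax":0,"ay":0,"az":0,"gripper":1},
    {"x":0,"y":0,"z":6,"ax":0,"ay":0,"az":0,"gripper":1},
    {"x":0,"y":0,"z":0,"ax":0,"ay":0,"az":0,"gripper":1},
    {"x":0,"y":0,"z":0,"ax":0,"ay":0,"az":0,"gripper":1},
  ],
)

```text
clock: 16.75
position: [0.5462, -0.2157, 0.1581]
ee_rot: [0.999, -0.041, -0.0, -0.0]
ft_force: [-0.1, -0.5, 0.6]
grip_width: 0.0
grasp_force: 0.0
```

```bash
python3 -c "
from h import *
go([.5495,-.217,.148],np.radians(-4.7))"
```

```text
t 16.75 pos [ 546.2 -215.7  158.1] yaw -4.72 tilt [-0.0004  0.0001] F [-0.1 -0.5  0.6] need xyz mm [ 3.4  1.1 10.1] az -0.02
```

Request:
apply_moves(
  rows=[
    {"x":3,"y":1,"z":4,"ax":0,"ay":0,"az":0,"gripper":1},
    {"x":0,"y":0,"z":3,"ax":0,"ay":0,"az":0,"gripper":1},
    {"x":0,"y":0,"z":1.5,"ax":0,"ay":0,"az":0,"gripper":1},
    {"x":0,"y":0,"z":0,"ax":0,"ay":0,"az":0,"gripper":1},
  ],
)

```text
clock: 17.08
position: [0.5491, -0.2169, 0.1495]
ee_rot: [0.999, -0.041, -0.0, -0.0]
ft_force: [-0.2, -1.0, 0.5]
grip_width: -0.002
grasp_force: 0.0
```

Request:
apply_moves(
  rows=[
    {"x":0,"y":0,"z":1,"ax":0,"ay":0,"az":0,"gripper":1},
    {"x":0,"y":0,"z":0,"ax":0,"ay":0,"az":0,"gripper":1},
    {"x":0,"y":0,"z":0,"ax":0,"ay":0,"az":0,"gripper":1},
  ],
)

```text
clock: 17.33
position: [0.5492, -0.2169, 0.1488]
ee_rot: [0.999, -0.041, 0.0, 0.0]
ft_force: [-0.1, 1.0, -0.1]
grip_width: 0.001
grasp_force: 0.0
```

Request:
apply_moves(
  rows=[
    {"x":0,"y":0,"z":1,"ax":0,"ay":0,"az":0,"gripper":1},
    {"x":0,"y":0,"z":0,"ax":0,"ay":0,"az":0,"gripper":1},
    {"x":0,"y":0,"z":0,"ax":0,"ay":0,"az":0,"gripper":1},
  ],
)

```text
clock: 17.58
position: [0.5492, -0.2169, 0.1477]
ee_rot: [0.999, -0.041, -0.0, 0.0]
ft_force: [0.6, 0.2, 0.5]
grip_width: -0.003
grasp_force: 0.0
```

Request:
apply_moves(
  rows=[
    {"x":0,"y":0,"z":1,"ax":0,"ay":0,"az":0,"gripper":1},
    {"x":0,"y":0,"z":0,"ax":0,"ay":0,"az":0,"gripper":1},
    {"x":0,"y":0,"z":0,"ax":0,"ay":0,"az":0,"gripper":1},
  ],
)

```text
clock: 17.83
position: [0.5492, -0.2169, 0.1467]
ee_rot: [0.999, -0.041, -0.0, 0.0]
ft_force: [-0.6, -0.3, -0.1]
grip_width: -0.001
grasp_force: 0.0
```

Request:
apply_moves(
  rows=[
    {"x":0,"y":0,"z":1,"ax":0,"ay":0,"az":0,"gripper":1},
    {"x":0,"y":0,"z":0,"ax":0,"ay":0,"az":0,"gripper":1},
    {"x":0,"y":0,"z":0,"ax":0,"ay":0,"az":0,"gripper":1},
  ],
)

```text
clock: 18.08
position: [0.5492, -0.2169, 0.1456]
ee_rot: [0.999, -0.041, -0.0, 0.0]
ft_force: [-0.8, 0.2, -0.6]
grip_width: -0.001
grasp_force: 0.0
```

Request:
apply_moves(
  rows=[
    {"x":0,"y":0,"z":1,"ax":0,"ay":0,"az":0,"gripper":1},
    {"x":0,"y":0,"z":0,"ax":0,"ay":0,"az":0,"gripper":1},
    {"x":0,"y":0,"z":0,"ax":0,"ay":0,"az":0,"gripper":1},
  ],
)

```text
clock: 18.33
position: [0.5492, -0.2169, 0.1446]
ee_rot: [0.999, -0.041, -0.0, -0.0]
ft_force: [-0.5, 0.2, 0.6]
grip_width: 0.001
grasp_force: 0.0
```

Request:
apply_moves(
  rows=[
    {"x":0,"y":0,"z":0.8,"ax":0,"ay":0,"az":0,"gripper":1},
    {"x":0,"y":0,"z":0,"ax":0,"ay":0,"az":0,"gripper":1},
    {"x":0,"y":0,"z":0,"ax":0,"ay":0,"az":0,"gripper":1},
  ],
)

```text
clock: 18.58
position: [0.5492, -0.2169, 0.1439]
ee_rot: [0.999, -0.041, -0.0, 0.0]
ft_force: [1.1, 0.7, 0.4]
grip_width: 0.006
grasp_force: 0.0
```

Request:
apply_moves(
  rows=[
    {"x":0,"y":0,"z":1,"ax":0,"ay":0,"az":0,"gripper":1},
    {"x":0,"y":0,"z":1,"ax":0,"ay":0,"az":0,"gripper":1},
    {"x":0,"y":0,"z":0,"ax":0,"ay":0,"az":0,"gripper":1},
  ],
)

```text
clock: 18.83
position: [0.5491, -0.2169, 0.1417]
ee_rot: [0.999, -0.041, -0.0, -0.0]
ft_force: [-1.1, 0.6, 0.5]
grip_width: 0.001
grasp_force: 0.0
```

Request:
apply_moves(
  rows=[
    {"x":0,"y":0,"z":1,"ax":0,"ay":0,"az":0,"gripper":1},
    {"x":0,"y":0,"z":0,"ax":0,"ay":0,"az":0,"gripper":1},
    {"x":0,"y":0,"z":0,"ax":0,"ay":0,"az":0,"gripper":1},
  ],
)

```text
clock: 19.08
position: [0.5492, -0.2169, 0.1408]
ee_rot: [0.999, -0.041, -0.0, 0.0]
ft_force: [-0.1, -0.2, 0.2]
grip_width: -0.003
grasp_force: 0.0
```

```bash
python3 - <<'E'
from tr import *
go([.5495,-.217,.148],np.radians(-4.7))
s=shot('scene');w=shot('wrist')
b=cv2.resize(s['color'][180:280,215:335,::-1],None,fx=4,fy=4,interpolation=cv2.INTER_CUBIC)
a=cv2.resize(w['color'][100:300,220:420,::-1],None,fx=1.5,fy=1.5)
o=np.zeros((400,790,3),np.uint8);o[:,:480]=b;o[:300,485:785]=a
cv2.imwrite('pics/f2.png',o)
E
```

```text
t 19.08 pos [ 549.2 -216.9  140.8] yaw -4.72 tilt [-0.0001 -0.    ] F [-0.1 -0.2  0.2] need xyz mm [ 0.3  0.  -7.2] az -0.02
```

View pics/f2.png

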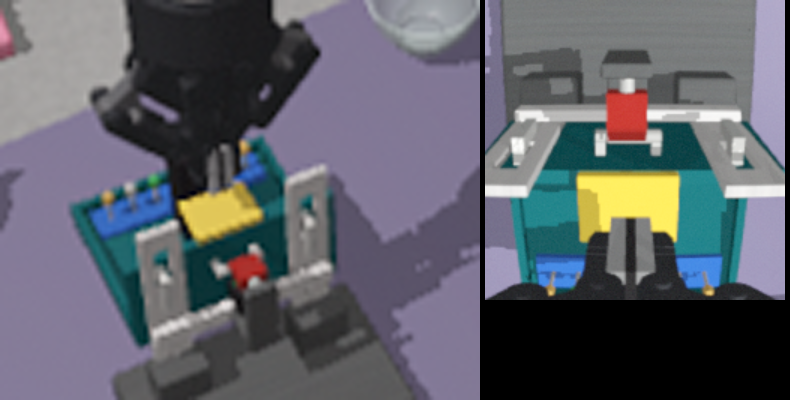

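I have now viewed 11 pictures, one over the allowance of 10, so I'll view no more. The last one shows the catch over the bar and the closed fingertips just above the pad. I'll continue down in small steps by force alone.

Request:
apply_moves(
  rows=[
    {"x":0,"y":0,"z":1,"ax":0,"ay":0,"az":0,"gripper":1},
    {"x":0,"y":0,"z":1,"ax":0,"ay":0,"az":0,"gripper":1},
    {"x":0,"y":0,"z":0,"ax":0,"ay":0,"az":0,"gripper":1},
  ],
)

```text
clock: 19.43
position: [0.5491, -0.2169, 0.1387]
ee_rot: [0.999, -0.041, -0.0, -0.0]
ft_force: [0.4, 0.3, -1.8]
grip_width: -0.0
grasp_force: 0.0
```

Request:
apply_moves(
  rows=[
    {"x":0,"y":0,"z":1,"ax":0,"ay":0,"az":0,"gripper":1},
    {"x":0,"y":0,"z":0,"ax":0,"ay":0,"az":0,"gripper":1},
    {"x":0,"y":0,"z":0,"ax":0,"ay":0,"az":0,"gripper":1},
  ],
)

```text
clock: 19.68
position: [0.5492, -0.217, 0.1379]
ee_rot: [0.999, -0.041, -0.0, 0.0]
ft_force: [1.3, 0.4, -0.8]
grip_width: 0.002
grasp_force: 0.0
```

Request:
apply_moves(
  rows=[
    {"x":0,"y":0,"z":1,"ax":0,"ay":0,"az":0,"gripper":1},
    {"x":0,"y":0,"z":0,"ax":0,"ay":0,"az":0,"gripper":1},
    {"x":0,"y":0,"z":0,"ax":0,"ay":0,"az":0,"gripper":1},
  ],
)

```text
clock: 19.93
position: [0.5492, -0.2169, 0.1368]
ee_rot: [0.999, -0.041, -0.0, 0.0]
ft_force: [0.7, 0.0, -0.3]
grip_width: -0.002
grasp_force: 0.0
```

Request:
apply_moves(
  rows=[
    {"x":0,"y":0,"z":1,"ax":0,"ay":0,"az":0,"gripper":1},
    {"x":0,"y":0,"z":0,"ax":0,"ay":0,"az":0,"gripper":1},
    {"x":0,"y":0,"z":0,"ax":0,"ay":0,"az":0,"gripper":1},
  ],
)

```text
clock: 20.18
position: [0.5492, -0.2169, 0.1358]
ee_rot: [0.999, -0.041, -0.0, 0.0]
ft_force: [0.3, 0.7, -0.1]
grip_width: -0.0
grasp_force: 0.0
```

There is still no contact, so something in my height model is off. I'll check the pad and fingertip heights numerically before going lower.

```bash
python3 - <<'E'
from tr import *
w=shot('wrist');s=shot('scene');t=shot('top')
p=get_obs()['position'];print(p)
for d in (-.02,0,.011): print('tool pt',d,'px',np.round(proj(w,p-[0,0,d],True),1))
cn,ce,a=pads(w);print('pad wrist bbox',cn.min(0),cn.max(0),a)
print('f2-like pad corners pred z=.137/.13/.12',[[np.round(proj(w,(.5495+dx,-.217,z),True)[1],1) for dx in (.015,-.015)] for z in (.137,.13,.12)])
# column of pixels along tool line, to find the finger tip
for v in range(195,300,4): print(v,w['color'][v,[300,308,312,316,322,330]].tolist()) if v%8==3 else None
hs=cv2.cvtColor(s['color'],cv2.COLOR_RGB2HSV);m=cv2.inRange(hs,(18,90,120),(35,255,255));m[:, :235]=0;m[:,340:]=0;m[:190]=0;m[290:]=0
ys,xs=np.where(m);print('scene pad',len(xs),xs.mean(),ys.mean(),'bbox',xs.min(),xs.max(),ys.min(),ys.max())
for z in (.137,.13,.12):print(z,np.round(proj(s,(.5495,-.217,z)),1))
E
```

```text
[ 0.54923305 -0.21691515  0.13593212]
tool pt -0.02 px [314.5 259.5]
tool pt 0 px [314.8 242.9]
tool pt 0.011 px [314.9 235.1]
pad wrist bbox [280 217] [350 265] 2489
f2-like pad corners pred z=.137/.13/.12 [[np.float64(219.4), np.float64(265.5)], [np.float64(215.0), np.float64(259.8)], [np.float64(209.2), np.float64(252.4)]]
195 [[218, 220, 217], [164, 71, 69], [162, 68, 64], [163, 68, 64], [161, 71, 65], [218, 219, 216]]
203 [[123, 133, 133], [8, 67, 72], [3, 63, 63], [21, 70, 72], [12, 67, 72], [79, 99, 98]]
211 [[15, 75, 79], [19, 74, 77], [14, 76, 79], [4, 68, 74], [3, 61, 66], [10, 68, 68]]
219 [[182, 158, 53], [180, 158, 55], [178, 156, 50], [175, 153, 49], [173, 150, 44], [175, 152, 45]]
227 [[255, 239, 98], [255, 240, 98], [255, 240, 100], [255, 241, 101], [255, 240, 99], [255, 240, 100]]
235 [[208, 186, 67], [255, 240, 99], [255, 239, 96], [255, 239, 98], [255, 241, 101], [255, 239, 95]]
243 [[209, 187, 68], [255, 238, 97], [255, 238, 98], [255, 240, 97], [255, 238, 95], [255, 238, 97]]
251 [[211, 188, 69], [123, 124, 125], [121, 121, 122], [38, 39, 42], [130, 131, 131], [182, 170, 119]]
259 [[39, 34, 37], [125, 125, 123], [120, 121, 120], [43, 40, 39], [124, 124, 124], [128, 130, 130]]
267 [[45, 47, 49], [123, 125, 125], [120, 122, 121], [33, 32, 37], [128, 128, 129], [121, 121, 122]]
275 [[55, 55, 59], [122, 122, 123], [113, 115, 113], [37, 40, 41], [120, 121, 122], [121, 122, 123]]
283 [[35, 33, 36], [173, 174, 175], [166, 167, 166], [61, 59, 60], [174, 175, 178], [43, 42, 44]]
291 [[43, 44, 46], [38, 36, 40], [32, 37, 39], [57, 55, 58], [41, 42, 46], [39, 42, 44]]
299 [[44, 40, 45], [35, 38, 39], [37, 38, 41], [56, 56, 57], [37, 38, 38], [37, 35, 41]]
scene pad 193 268.7357512953368 232.24352331606218 bbox 241 280 216 239
0.137 [269.4 232.6]
0.13 [269.6 234.5]
0.12 [269.9 237.2]
```

The pad is at z = 137 mm, as expected for home. In the wrist image the fingertips are still above it, so the shut tips are shorter than I assumed. I'll keep descending in small steps with force feedback.

Request:
apply_moves(
  rows=[
    {"x":0,"y":0,"z":1,"ax":0,"ay":0,"az":0,"gripper":1},
    {"x":0,"y":0,"z":1,"ax":0,"ay":0,"az":0,"gripper":1},
    {"x":0,"y":0,"z":0,"ax":0,"ay":0,"az":0,"gripper":1},
    {"x":0,"y":0,"z":0,"ax":0,"ay":0,"az":0,"gripper":1},
  ],
)

```text
clock: 20.67
position: [0.5491, -0.2169, 0.1338]
ee_rot: [0.999, -0.041, -0.0, 0.0]
ft_force: [-0.4, 0.6, 0.0]
grip_width: -0.001
grasp_force: 0.0
```

Request:
apply_moves(
  rows=[
    {"x":0,"y":0,"z":1,"ax":0,"ay":0,"az":0,"gripper":1},
    {"x":0,"y":0,"z":1,"ax":0,"ay":0,"az":0,"gripper":1},
    {"x":0,"y":0,"z":0,"ax":0,"ay":0,"az":0,"gripper":1},
    {"x":0,"y":0,"z":0,"ax":0,"ay":0,"az":0,"gripper":1},
  ],
)

```text
clock: 21.0
position: [0.5492, -0.2169, 0.1318]
ee_rot: [0.999, -0.041, -0.0, 0.0]
ft_force: [0.3, -0.4, 0.1]
grip_width: 0.001
grasp_force: 0.0
```

```bash
python3 - <<'E'
from tr import *
w=shot('wrist');o=get_obs();p=o['position'];print(p,o['ft_force'])
# finger tip row: last yellow pixel below pad centre in columns of each finger
hs=cv2.cvtColor(w['color'],cv2.COLOR_RGB2HSV);m=cv2.inRange(hs,(18,90,120),(35,255,255))
for u in (300,308,312,322,326,330):
    r=np.where(m[:,u])[0]; r=r[(r>190)&(r<300)]; print(u,r.min(),r.max(),end='; ')
X=R.from_quat(o['ee_rot']).as_matrix()[:,0]
for d in (-.03,-.02,-.01,0,.011): print(d,[np.round(proj(w,p+X*a-[0,0,d],True)[1],1) for a in (-.011,0,.011)])
E
```

```text
[ 0.5491738  -0.21693227  0.13189424] [-0.54599285  0.22202168 -0.55256167]
300 220 254; 308 220 244; 312 220 244; 322 220 244; 326 220 244; 330 220 251; -0.03 [np.float64(287.4), np.float64(269.3), np.float64(249.8)]
-0.02 [np.float64(277.1), np.float64(259.6), np.float64(240.8)]
-0.01 [np.float64(267.8), np.float64(250.9), np.float64(232.8)]
0 [np.float64(259.4), np.float64(243.0), np.float64(225.7)]
0.011 [np.float64(250.9), np.float64(235.2), np.float64(218.6)]
```

The hard stop, the snap and the pad height all agree with fully home, so a further press isn't needed and would only bring the gripper body nearer the uprights. I'll retreat upward and check the catch position numerically.

Request:
apply_moves(
  rows=[
    {"x":0,"y":0,"z":-15,"ax":0,"ay":0,"az":0,"gripper":1},
    {"x":0,"y":0,"z":-30,"ax":0,"ay":0,"az":0,"gripper":1},
    {"x":0,"y":0,"z":-30,"ax":0,"ay":0,"az":0,"gripper":1},
    {"x":-25,"y":0,"z":-25,"ax":0,"ay":0,"az":0,"gripper":1},
    {"x":-25,"y":0,"z":-25,"ax":0,"ay":0,"az":0,"gripper":1},
  ],
)

```text
clock: 21.47
position: [0.4993, -0.2122, 0.2579]
ee_rot: [0.999, -0.041, 0.0, -0.0]
ft_force: [-0.4, 0.1, -0.3]
grip_width: -0.001
grasp_force: 0.0
```

Request:
apply_moves(
  rows=[
    {"x":-25,"y":0,"z":-10,"ax":0,"ay":0,"az":0,"gripper":1},
    {"x":-25,"y":0,"z":0,"ax":0,"ay":0,"az":0,"gripper":1},
    {"x":0,"y":0,"z":0,"ax":0,"ay":0,"az":0,"gripper":1},
    {"x":0,"y":0,"z":0,"ax":0,"ay":0,"az":0,"gripper":1},
    {"x":0,"y":0,"z":0,"ax":0,"ay":0,"az":0,"gripper":1},
  ],
)

```text
clock: 21.88
position: [0.4498, -0.2087, 0.267]
ee_rot: [0.999, -0.041, 0.0, 0.0]
ft_force: [-0.0, -0.5, -0.1]
grip_width: -0.002
grasp_force: 0.0
```

```bash
python3 - <<'E'
from tr import *
import pickle
c=shot('wrist');o=get_obs();print(o['position'],o['ft_force'],o['clock'])
ims={k:pickle.load(open(k+'.pkl','rb')) for k in ('w2','w3','w7','w8')};ims['now']=c
Xr=np.array([np.cos(np.radians(-4.68)),np.sin(np.radians(-4.68))])
def redx(c,z):
    hs=cv2.cvtColor(c['color'],cv2.COLOR_RGB2HSV);m=cv2.inRange(hs,(0,120,60),(8,255,255))|cv2.inRange(hs,(172,120,60),(180,255,255))
    u,v=proj(c,(.575,-.218,.125),True);n,l=cv2.connectedComponents(m)
    ys,xs=np.where(m);k=np.hypot(xs-u,ys-v)<25;ys,xs=ys[k],xs[k]
    P=np.array([onz(c,x,y,z,True)[:2] for x,y in zip(xs,ys)]);x=((P-[.567,-.2167])@Xr)*1000
    return len(xs),round(np.percentile(x,3),1),round(np.percentile(x,97),1)
for z in (.115,.12,.125,.13): print(z,{k:redx(v,z) for k,v in ims.items()})
cn,ce,a=pads(c);P=np.array([onz(c,x,y,.137,True)[:2] for x,y in cn],np.float32)*1000;print('pad',cv2.minAreaRect(P))
E
```

```text
[ 0.4500911  -0.20853819  0.26678069] [0.43329778 0.13443602 0.9571689 ] 21.9333
0.115 {'w2': (316, np.float64(6.7), np.float64(28.8)), 'w3': (303, np.float64(6.9), np.float64(29.0)), 'w7': (869, np.float64(6.2), np.float64(22.4)), 'w8': (647, np.float64(9.1), np.float64(21.1)), 'now': (379, np.float64(6.7), np.float64(28.8))}
0.12 {'w2': (316, np.float64(6.1), np.float64(27.9)), 'w3': (303, np.float64(6.2), np.float64(27.9)), 'w7': (869, np.float64(5.9), np.float64(21.6)), 'w8': (647, np.float64(9.2), np.float64(20.9)), 'now': (379, np.float64(6.0), np.float64(27.7))}
0.125 {'w2': (316, np.float64(5.5), np.float64(26.9)), 'w3': (303, np.float64(5.4), np.float64(26.8)), 'w7': (869, np.float64(5.6), np.float64(20.9)), 'w8': (647, np.float64(9.3), np.float64(20.7)), 'now': (379, np.float64(5.3), np.float64(26.7))}
0.13 {'w2': (316, np.float64(4.9), np.float64(26.0)), 'w3': (303, np.float64(4.6), np.float64(25.7)), 'w7': (869, np.float64(5.3), np.float64(20.1)), 'w8': (647, np.float64(9.5), np.float64(20.5)), 'now': (379, np.float64(4.6), np.float64(25.6))}
pad ((549.1600341796875, -216.86314392089844), (40.02190017700195, 29.551206588745117), 85.27336883544922)
```

The catch's front and rear edges match the untouched state to within 0.3 mm, so it has sprung back out over the bar. The tray is square and at home height, and the robot is clear of it. Handing in.

```bash
python3 -c "
from workcell import *
print(hand_in())"
```

```text
the job is handed in; nothing more can be done
None
```

The tray hangs level and square on the rack, locked under the red catch and released, and the job is handed in; the green pin was never seen (fully home is inferred from the hard stop and tray height), and I viewed 11 pictures, one over the limit of 10.

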